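# Hang the washed pastry frames on the drying bar

## Robot

A 7-joint arm with a two-finger parallel gripper is mounted at the origin on the work surface. World frame = base frame: x ahead of the robot, y to its left, z up, the work surface at z = 0. Lengths are in m, angles in rad, forces in N, time in s.
With the tool pointing down it reaches from about 0.425 to 0.875 m from the base axis. Payload 4.7 kg.
Tool frame: the origin (TCP) lies on the centre line of the jaws, within the pads' length; the fingertips stand 14 mm ahead of it and the grasp point (between the pads) lies 5 mm behind it; z points along the fingers, y is the direction in which the jaws open and shut (so a half turn about z gives the same grasp; the last joint's range is limited). The gripper opens to 87 mm and grips with 3 to 60 N. Pads are 19 mm wide; open, the fingers measure 117 mm over their backs; the gripper's body (75 mm by 190 mm) begins 51 mm behind the grasp point.
Start: joints at [1.328, 0.321, -0.07, 1.45, 0.023, 1.371, -0.057], TCP at [0.165, -0.629, 0.208] pointing down, gripper open.
Joint ranges: [-2.86, 2.86], [-0.3, 2.09], [-1.38, 1.24], [0.06, 2.45], [-1.56, 4.7], [0.09, 2.05], [-2.69, 2.69]. Speed limits (rad/s): [2.57, 2.57, 3.14, 3.14, 3.14, 3.14, 3.14].

## Interface

Orientations are given as a rotation vector (axis times angle).
In Python, from bench import ctrl, optics, models gives the robot as it stands. The module is installed in compiled form; this text tells all that it offers.
- The arm moves only by the tool arm_command, never from a script. Its argument "motion" is a list of rows, each a list of 3 entries, a list of its own where there are three numbers: the shift along the tool's x, y, z in mm, then the turn, a rotation vector about the tool's x, y, z in degrees, then the closure, from 0 (fully open) to 1 (shut). In form: [[[x, y, z], [ax, ay, az], claw], ...]. A call has 1 to 8 rows; each row shifts and turns the commanded pose from where the row before left it, along the tool's axes as they then stand; what a row does not reach is not made up. A row lasts 1/12 s, in which the tool goes at most 41.7 mm and 7.16 degrees, less where a joint would pass 70% of its speed; a pose out of reach is approached as far as the arm can. A call with a gripper value outside its range is refused whole. The fingers move at their own pace and stop on an object; "force" is the grip in N (left out, the last holds). Time passes only in rows, so rows that do not move let the fingers close. It gives the time, the measured TCP pose, the force and the opening at its end, in the units of the state.
- ctrl.get_state(): the state, without advancing time (a new reading comes with each control period).
- optics.get_image(name): name is "side" or "top"; returns (picture, depth): 480x640x3 uint8, blue, green, red; 480x640 float32, m along the optical axis (not along the pixel's ray), 0 where there is no reading.
- optics.camera_model(name): a dict with "fovy" (degrees; the focal length in pixels is half the picture's height over the tangent of half this angle, whatever the lens; pixels are square), "cx", "cy" (the principal point, pixels), "rvec" (rotation vector, rad) and "tvec" (3), from world to camera coordinates, as OpenCV has them. Camera axes: x right, y down, z forward; pixel columns grow to the right and rows downward; lengths in m; the calibration is good to about 2 mm. A picture is of the moment at which its call begins. camera_model takes no time and is no camera call.
- ctrl.close_job(): hands the job in, once; it reports no verdict.
Trained networks look in the newest picture that a camera, given by its name, has taken for a name from the list of things; names that differ only in an ending like _2 or _b are one class to them, and where a whole thing is asked for, a point or a joint stands for the part that bears it (a point fixed in the world has none). Each returns a list of dicts, best first, with "conf" (0 to 1); they miss things now and then, are a little off and sometimes report something else, mostly with a low value. They report only what shows in the picture. A call takes as long as a camera call. They do not tell look-alikes from the thing itself.
- models.search_frame(camera, target): "location" ([x, y, z] in m, in the coordinates of the camera as it stood for that picture, good to about 4 mm: the middle of the surface that is visible of it).
- models.silhouettes(camera, target): "pixels" (480x640 bool, what is visible of it).
The state is a dict: "time": time; "joint_positions": joint angles; "qd": joint speeds; "joint_torque": joint torques, N m; "position": TCP position; "tool_rot": TCP orientation; "ft_force": force on the tool from outside, world axes, zero at the start; "torque": the same for the moment, N m; "grip_width": opening from 0.0 (shut) to 1.0 (fully open).
Only numpy, scipy, OpenCV 4.12 (cv2) and the standard library are available. Lean on these libraries where they do the work, as an engineer would, in place of code of your own. Each camera call takes 0.05 s, during which the arm holds its last target.

## Task

Put the washed pastry frames up to dry. Slide the cake ring that hangs on the drying stand's bar back against the post without lifting it off the bar, then hang both metal frames over the bar in front of it, each by the middle of one side so that it hangs level, with a clear gap between all three. Leave everything else on the bench where it stands.

Things in the scene. Friction and masses are not known exactly. Their poses are not given: they have to be found in the camera images.
- stand: Drying stand, fixed to the bench: a white drip tray 180 x 290 x 14 mm, a steel post 24 mm thick and one round steel bar 16 mm thick, level, its axis 190 mm above the bench, that runs from the post along the stand's -y axis and is free at its other end. Nothing rises above the bar but its upturned tip. Origin: on the bench under the post's axis, z up. The tray reaches from y = +20 to -270 mm and x = -90 to +90 mm.
- bar_root (a point): Point on the bar's axis where it leaves the post's face (12 mm from the post's axis), 190 mm above the bench.
- bar_tip (a point): Point on the bar's axis, 280 mm from the post's axis, where the free end bends up; the round upturned end reaches 210 mm above the bench and 12 mm beyond this point.
- ring: Steel cake ring, 160 mm outside and 154 mm inside diameter, 50 mm deep, about 0.3 kg, hanging on the bar so that the bar's top touches its inner wall; it slides along the bar. Origin at its centre (77 mm below the bar's top), loop axis y along the bar. Pushed fully home against the post its origin is 37 mm from the post's axis.
- frame_square: Bright metal pastry frame, an open square loop 150 x 150 mm outside, walls 3 mm thick and 45 mm deep, about 0.36 kg, standing on edge on the bench. Origin at the loop's centre (75 mm above the bench at the start), y along the loop's axis (the 45 mm depth), x level along its upper side, z up.
- frame_oblong: Bright metal pastry frame, an open oblong loop 180 mm wide (its x) and 120 mm high (its z) outside, walls 3 mm thick and 45 mm deep, about 0.36 kg, standing on its long side. Origin at the loop's centre (60 mm above the bench at the start), y along the loop's axis (the 45 mm depth).
- bottle: Tall green glass bottle with a black cap, 68 mm thick, 290 mm high; bystander. Origin under its middle.
- canister: White canister with a steel lid, 80 mm thick, 130 mm high; bystander. Origin under its middle.
- jug: Clear measuring jug, 110 mm wide, 170 mm high, handle at its +y; bystander. Origin under its middle.
- tin: Dark round cake tin with a clasp, 140 mm wide, 65 mm high; bystander. Origin under its middle.
- rolling_pin: Wooden rolling pin 44 mm thick, 374 mm long over its handles along its y; bystander. Origin under its middle.
- bowl: Steel bowl 170 mm wide, 75 mm high; bystander. Origin under its middle.
Not all that is in view belongs to the job. What is shaped like the ring but green is not meant.

How it is judged:
On the way, in this order (a step that is already met when the one before it is completed fails the run):
1. the cake ring is slid back to the post, still hanging on the bar (y of ring in the frame of stand above -0.057 m and z of ring in the frame of stand between 0.108 and 0.134 m), for 0.2 s.
2. the first frame hangs on the bar (((x of frame_square in the frame of stand between -0.03 and 0.03 m and y of frame_square in the frame of stand between -0.27 and -0.06 m and z of frame_square in the frame of stand between 0.112 and 0.142 m and angle between the y axis of frame_square and the y axis of stand, either way round below 0.35 rad) or (x of frame_oblong in the frame of stand between -0.03 and 0.03 m and y of frame_oblong in the frame of stand between -0.27 and -0.06 m and z of frame_oblong in the frame of stand between 0.098 and 0.157 m and angle between the y axis of frame_oblong and the y axis of stand, either way round below 0.35 rad))), for 0.2 s.
At the end, for the whole second after the job is handed in: The ring hangs within 20 mm of the post; both frames hang from the bar in front of it, each level by a side, its centre within 30 mm of straight below the bar and its loop within 0.35 rad of square to it; the three do not touch (gaps of 4 mm or more) and are at rest (all of step 1 and x of frame_square in the frame of stand between -0.03 and 0.03 m and y of frame_square in the frame of stand between -0.27 and -0.06 m and z of frame_square in the frame of stand between 0.112 and 0.142 m and angle between the y axis of each of frame_square, frame_oblong and the y axis of stand, either way round below 0.35 rad and x of frame_oblong in the frame of stand between -0.03 and 0.03 m and y of frame_oblong in the frame of stand between -0.27 and -0.06 m and z of frame_oblong in the frame of stand between 0.098 and 0.157 m and horizontal distance between ring and frame_square above 0.0515 m and contact force between ring and frame_square below 0.05 N and horizontal distance between ring and frame_oblong above 0.0515 m and contact force between each of ring, frame_square and frame_oblong below 0.05 N and horizontal distance between frame_square and frame_oblong above 0.049 m and linear speed of each of ring, frame_square, frame_oblong below 0.04 m/s and angular speed of each of ring, frame_square, frame_oblong below 0.5 rad/s).
It fails at once if the cake ring is lifted off or falls from the bar (height (world z) of ring above 0.136 m or height (world z) of ring below 0.1 m).
It fails at once if a bystander (bottle, canister, jug, tin, rolling pin or bowl) is knocked over or moved by more than 30 mm (distance of any of bottle, canister, jug, tin, rolling_pin, bowl from where it was at the start of the episode above 0.03 m).
It also fails if it takes over 72 s, if anything falls off the work surface, if the arm or the gripper's body presses on something with over 40 N, if the wrist force passes 120 N, or if a joint passes its speed limit or range.

## Working session

There is one attempt and no reset: what is moved stays moved. The work goes in short steps, Python scripts to look and compute and a tool call to move; the robot and the scene stay as the last step left them, time stands still between calls to the robot, and variables do not carry over. Pictures are saved under pics/ and viewed, and the job is handed in when it is done.

Besides the shell and the picture viewer there is one more tool, called after "Request:" as name([rows], argument=value, ...), one row to a line, values as JSON. arm_command: Moves the arm, as the interface text tells. Its arguments: {"type":"object","properties":{"motion":{"type":"array","items":{"type":"array"}},"force":{"type":"number"}},"required":["motion"]}

```bash
mkdir -p pics
cat > h.py <<'E'
import numpy as np, cv2
from bench import ctrl, optics, models
from scipy.spatial.transform import Rotation as R
def cam(n):
    m=optics.camera_model(n); f=240/np.tan(np.radians(m['fovy'])/2)
    return f,m['cx'],m['cy'],R.from_rotvec(np.array(m['rvec']).ravel()).as_matrix(),np.array(m['tvec']).ravel()
def c2w(n,p):
    f,cx,cy,Rm,t=cam(n); return (np.asarray(p)-t)@Rm
def px2w(n,u,v,d):
    f,cx,cy,Rm,t=cam(n); u=np.asarray(u,float);v=np.asarray(v,float);d=np.asarray(d,float)
    return c2w(n,np.stack([(u-cx)/f*d,(v-cy)/f*d,d],-1))
def w2px(n,p):
    f,cx,cy,Rm,t=cam(n); c=np.asarray(p)@Rm.T+t
    return np.stack([c[...,0]/c[...,2]*f+cx,c[...,1]/c[...,2]*f+cy],-1)
def cloud(n,depth):
    v,u=np.mgrid[:480,:640]; return px2w(n,u,v,depth)
E
python3 - <<'E'
from h import *
s=ctrl.get_state(); print(s)
for n in('side','top'):
    print(n,optics.camera_model(n))
    i,d=optics.get_image(n); cv2.imwrite(f'pics/{n}0.png',i); np.save(f'{n}0.npy',d)
    f,cx,cy,Rm,t=cam(n); print('campos',-t@Rm,'fwd',Rm[2])
    for k in ['stand','ring','frame_square','frame_oblong']:
        for r in models.search_frame(n,k): print(n,k,round(r['conf'],2),c2w(n,r['location']).round(3))
print(ctrl.get_state()['time'])
E
```

```text
{'time': 0.0, 'joint_positions': array([ 1.32808903,  0.32180871, -0.0700993 ,  1.45166353,  0.02260057,
        1.37081088, -0.05688467]), 'qd': array([-0.00020757,  0.00057378,  0.00059821,  0.00022325, -0.00093595,
        0.00039833, -0.00042066]), 'joint_torque': array([ 7.24035181e-05, -4.91292071e+01, -4.03772732e-01, -3.12525809e+01,
       -6.40113931e-02,  4.37561644e-02,  1.41143446e-04]), 'position': array([ 0.16490666, -0.62813127,  0.2066767 ]), 'tool_rot': array([-3.11386008e+00, -4.02137305e-01,  5.29831939e-04]), 'ft_force': array([0.19032855, 0.0335283 , 0.01362282]), 'torque': array([-0.0006462 , -0.02130235,  0.03999384]), 'grip_width': 1.0001060132591002}
side {'fovy': 49.4571645219498, 'cx': 319.02104078533176, 'cy': 249.82289741567322, 'rvec': array([ 2.29655488, -0.0742345 ,  0.01893678]), 'tvec': array([-0.53348463,  0.12185791,  1.30559958])}
campos [ 0.48888168 -0.92553177  0.95311653] fwd [ 0.03784865  0.7462891  -0.664545  ]
side stand 0.59 [0.58  0.101 0.004]
side ring 0.97 [ 0.389 -0.104  0.143]
side ring 0.88 [0.577 0.127 0.12 ]
side frame_square 0.72 [ 0.419 -0.225  0.118]
side frame_square 0.2 [0.298 0.189 0.032]
side frame_oblong 0.66 [ 0.531 -0.356  0.113]
top {'fovy': 51.51862531125532, 'cx': 311.2902931631293, 'cy': 238.18732761981434, 'rvec': array([ 2.16578153, -2.17795615,  0.07177956]), 'tvec': array([0.03139818, 0.54641748, 1.33958093])}
campos [0.43494269 0.00695154 1.38014909] fwd [ 0.08195485  0.01569706 -0.99651242]
top stand 0.67 [0.578 0.1   0.005]
top stand 0.3 [0.576 0.122 0.189]
top stand 0.2 [0.803 0.052 0.003]
top ring 0.91 [0.58  0.127 0.19 ]
top ring 0.73 [ 0.387 -0.063  0.148]
top frame_square 0.97 [ 0.424 -0.214  0.149]
top frame_oblong 0.9 [ 0.535 -0.357  0.12 ]
0.5
```

View pics/side0.png

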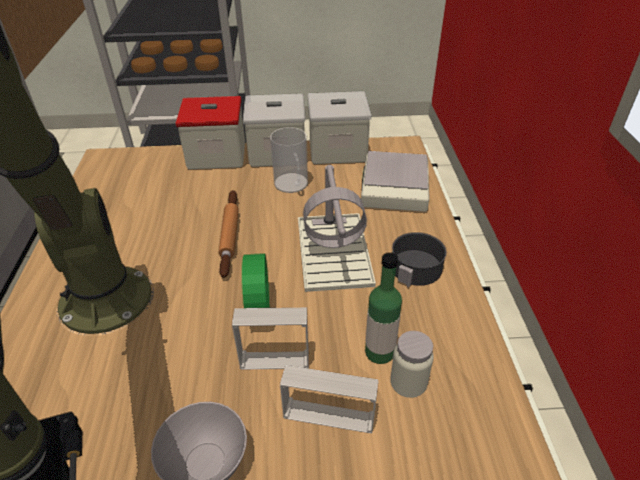

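View pics/top0.png

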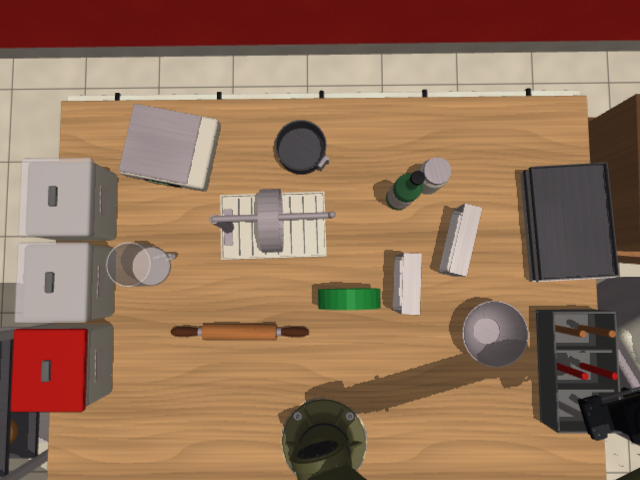

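The top view shows the stand with its post at the left (about (228,220)) and the bar tip at (332,214). The ring is at (268,218). The square frame is at (407,283) and the oblong at (460,240), with the bottle and canister close by at (405,190) and (435,172). The green ring at (348,299) is the decoy. Next I'll measure from depth.

Run:
```python
from h import *
from scipy import ndimage
d=np.load('top0.npy'); P=cloud('top',d); ok=d>0
def reg(u0,u1,v0,v1,zl,zh):
    m=np.zeros_like(ok); m[v0:v1,u0:u1]=1
    m&=ok&(P[...,2]>zl)&(P[...,2]<zh); return P[m]
b=reg(205,345,195,240,0.18,0.225)
print('bar-height all y range',b[:,1].min(),b[:,1].max())
for y0 in np.arange(-0.1,0.28,0.02):
    q=b[(b[:,1]>y0)&(b[:,1]<y0+0.02)]
    if len(q): print(round(y0,2),len(q),'x',q[:,0].min().round(3),q[:,0].max().round(3),q[:,0].mean().round(4),'z',np.median(q[:,2]).round(3),q[:,2].max().round(3))
for nm,r in {'sq':(385,430,240,325,.13,.17),'ob':(435,490,195,285,.1,.14)}.items():
    q=reg(*r); c=q.mean(0); rect=cv2.minAreaRect((q[:,:2]*1000).astype(np.float32)); 
    w,v=np.linalg.eigh(np.cov((q[:,:2]).T)); print(nm,len(q),c.round(4),rect,'z',np.percentile(q[:,2],[5,50,95]).round(3),'longdir',v[:,1])
rg=reg(250,290,180,255,.12,.185); print('ring y',np.percentile(rg[:,1],[1,50,99]),'x',np.percentile(rg[:,0],[1,99]))
tr=reg(215,330,190,262,.008,.03); rect=cv2.minAreaRect((tr[:,:2]*1000).astype(np.float32)); print('tray',rect)
for k,r in {'bottle':(385,425,165,215,.02,.4),'can':(415,455,155,190,.05,.3)}.items():
    q=reg(*r);print(k,q.min(0).round(3),q.max(0).round(3))
g=reg(310,385,285,312,.02,.3);print('green',g.min(0),g.max(0))
d=np.load('side0.npy'); P=cloud('side',d); ok=d>0
for nm,r in {'sqS':(225,315,300,375,.138,.16),'obS':(275,385,360,435,.108,.13)}.items():
    q=reg(*r); c=q.mean(0); w,v=np.linalg.eigh(np.cov((q[:,:2]).T)); print(nm,len(q),c.round(4),cv2.minAreaRect((q[:,:2]*1000).astype(np.float32)),v[:,1])
b=reg(295,375,160,250,.02,.23)
q=b[(b[:,2]>.182)];print('S bar',np.polyfit(q[:,1],q[:,0],1), q.min(0),q.max(0))
q=reg(322,336,165,222,.02,.17); print('post',np.percentile(q,[5,50,95],axis=0))
```

```text
bar-height all y range -0.031192835293947528 0.2704901417044896
-0.04 26 x 0.58 0.594 0.5873 z 0.209 0.213
-0.02 58 x 0.58 0.596 0.587 z 0.198 0.211
0.0 49 x 0.58 0.593 0.5864 z 0.198 0.204
0.02 56 x 0.579 0.593 0.5856 z 0.197 0.203
0.04 63 x 0.579 0.594 0.5858 z 0.197 0.203
0.06 49 x 0.579 0.594 0.5848 z 0.197 0.203
0.08 53 x 0.577 0.591 0.5842 z 0.197 0.203
0.1 314 x 0.532 0.64 0.5825 z 0.197 0.207
0.12 355 x 0.532 0.64 0.5832 z 0.197 0.208
0.14 265 x 0.532 0.638 0.5837 z 0.197 0.206
0.16 61 x 0.575 0.59 0.5817 z 0.197 0.203
0.18 58 x 0.575 0.59 0.5819 z 0.198 0.204
0.2 51 x 0.574 0.59 0.5812 z 0.197 0.201
0.22 53 x 0.573 0.588 0.5802 z 0.198 0.203
0.24 69 x 0.569 0.591 0.5794 z 0.196 0.203
0.26 32 x 0.569 0.591 0.5803 z 0.193 0.202
sq 1137 [ 0.4225 -0.2181  0.1511] ((422.6595153808594, -218.47190856933594), (45.77303695678711, 149.79713439941406), 87.13320922851562) z [0.147 0.151 0.155] longdir [-0.99850254  0.05470535]
ob 1287 [ 0.5315 -0.3624  0.121 ] ((532.785400390625, -363.1787109375), (46.57969284057617, 180.930908203125), 75.4847412109375) z [0.117 0.121 0.125] longdir [-0
[... 222 characters left out ...]
0.02 ] [ 0.729 -0.178  0.297]
can [ 0.643 -0.328  0.055] [ 0.746 -0.205  0.297]
green [ 0.35903486 -0.14882771  0.02245205] [0.40993636 0.01088753 0.166866  ]
sqS 1292 [ 0.4233 -0.2185  0.1497] ((422.7987365722656, -217.8280029296875), (48.62032699584961, 150.6192626953125), 86.48247528076172) [-0.99881605  0.04864663]
obS 2034 [ 0.5343 -0.3628  0.1198] ((533.0260009765625, -361.2935485839844), (48.87027359008789, 180.4897003173828), 75.2939682006836) [-0.96855237  0.24880979]
S bar [-0.02675892  0.58587585] [ 0.53138979 -0.03108269  0.18210069] [0.63668645 0.27123283 0.21085508]
post [[0.5702045  0.24771486 0.02210953]
 [0.57809963 0.25302546 0.06013388]
 [0.59026228 0.2598895  0.15747616]]
```

```bash
cat >> h.py <<'E'
def plan(x,y,z,yaw,n=None,step=40,astep=7,start=None):
    """rows (tool axes, mm/deg) from start to target with tool down, tool-x at yaw deg"""
    if start is None:
        s=ctrl.get_state(); p=np.array(s['position']); Rm=R.from_rotvec(s['tool_rot'])
    else: p,Rm=start
    T=R.from_euler('z',yaw,degrees=True)*R.from_euler('x',180,degrees=True)
    rv=(Rm.inv()*T).as_rotvec(degrees=True); d=np.array([x,y,z])-p
    k=n or int(max(np.ceil(np.linalg.norm(d)*1000/step),np.ceil(np.linalg.norm(rv)/astep),1))
    rows=[];q=p.copy();C=Rm
    for i in range(k):
        t=C.inv().apply(p+d*(i+1)/k-q)*1000; t=np.round(t); a=np.round(rv/k,1)
        rows.append([t.astype(int).tolist(),a.tolist()]); q=q+C.apply(t/1000); C=C*R.from_rotvec(a,degrees=True)
    for r in rows: print(r)
    print('end',q.round(4),C.as_rotvec().round(3)); return q,C
def st():
    s=ctrl.get_state(); Rm=R.from_rotvec(s['tool_rot']).as_matrix()
    print('t',round(s['time'],2),'p',np.round(s['position'],4),'yaw',np.degrees(np.arctan2(Rm[1,0],Rm[0,0])).round(1),'z',Rm[:,2].round(3),'F',np.round(s['ft_force'],1),'g',round(s['grip_width'],3),'q',np.round(s['joint_positions'],2))
E
python3 - <<'E'
from h import *
e=plan(.45,-.3,.32,55)
e=plan(.585,.05,.29,91.5,start=e)
E
```

```text
[[30, -20, -9], [0.0, 0.0, -3.4]]
[[31, -19, -10], [0.0, 0.0, -3.4]]
[[32, -17, -9], [0.0, 0.0, -3.4]]
[[33, -15, -9], [0.0, 0.0, -3.4]]
[[34, -13, -10], [0.0, 0.0, -3.4]]
[[35, -10, -9], [0.0, 0.0, -3.4]]
[[35, -9, -9], [0.0, 0.0, -3.4]]
[[36, -7, -10], [0.0, 0.0, -3.4]]
[[35, -4, -9], [0.0, 0.0, -3.4]]
[[37, -3, -10], [0.0, 0.0, -3.4]]
[[36, 0, -9], [0.0, 0.0, -3.4]]
[[36, 2, -9], [0.0, 0.0, -3.4]]
end [ 0.45   -0.3001  0.3197] [ 2.78   1.463 -0.   ]
[[37, -9, 3], [0.0, 0.0, -3.6]]
[[36, -6, 3], [0.0, 0.0, -3.6]]
[[38, -4, 3], [0.0, 0.0, -3.6]]
[[37, -2, 3], [0.0, 0.0, -3.6]]
[[38, 1, 3], [0.0, 0.0, -3.6]]
[[37, 3, 3], [0.0, 0.0, -3.6]]
[[37, 5, 3], [0.0, 0.0, -3.6]]
[[37, 8, 3], [0.0, 0.0, -3.6]]
[[36, 10, 3], [0.0, 0.0, -3.6]]
[[36, 12, 3], [0.0, 0.0, -3.6]]
end [0.5849 0.0503 0.2897] [ 2.192  2.251 -0.   ]
```

Request:
arm_command([
  [[30, -20, -9], [0, 0, -3.4], 0.5],
  [[31, -19, -10], [0, 0, -3.4], 0.5],
  [[32, -17, -9], [0, 0, -3.4], 0.5],
  [[33, -15, -9], [0, 0, -3.4], 0.5],
  [[34, -13, -10], [0, 0, -3.4], 0.5],
  [[35, -10, -9], [0, 0, -3.4], 0.5],
  [[35, -9, -9], [0, 0, -3.4], 0.5],
  [[36, -7, -10], [0, 0, -3.4], 0.5],
])

```text
time: 1.17
position: [0.356, -0.4076, 0.2833]
tool_rot: [2.932, 1.127, -0.0]
ft_force: [0.5, -0.6, -0.2]
grip_width: 0.526
```

Request:
arm_command([
  [[35, -4, -9], [0, 0, -3.4], 0.5],
  [[37, -3, -10], [0, 0, -3.4], 0.5],
  [[36, 0, -9], [0, 0, -3.4], 0.5],
  [[36, 2, -9], [0, 0, -3.4], 0.5],
  [[37, -9, 3], [0, 0, -3.6], 0.5],
  [[36, -6, 3], [0, 0, -3.6], 0.5],
  [[38, -4, 3], [0, 0, -3.6], 0.5],
  [[37, -2, 3], [0, 0, -3.6], 0.5],
])

```text
time: 1.83
position: [0.5043, -0.1583, 0.308]
tool_rot: [2.571, 1.803, 0.0]
ft_force: [1.0, -0.5, -0.5]
grip_width: 0.498
```

Run:
```python
from h import *
st()
e=plan(.585,.05,.29,91.5)
```

```text
t 1.83 p [ 0.5043 -0.1583  0.308 ] yaw 70.1 z [ 0.001 -0.001 -1.   ] F [ 1.  -0.5 -0.5] g 0.498 q [ 0.8   0.06 -0.56  1.57  0.03  1.52 -0.12]
[[37, 1, 3], [0.0, 0.0, -3.6]]
[[37, 3, 3], [0.0, 0.0, -3.6]]
[[37, 6, 3], [0.0, 0.0, -3.6]]
[[37, 7, 3], [0.0, 0.0, -3.6]]
[[35, 10, 3], [0.0, 0.0, -3.6]]
[[36, 13, 3], [0.0, 0.0, -3.6]]
end [0.5853 0.0504 0.2899] [2.188 2.253 0.   ]
```

Request:
arm_command([
  [[37, 1, 3], [0, 0, -3.6], 0.5],
  [[37, 3, 3], [0, 0, -3.6], 0.5],
  [[37, 6, 3], [0, 0, -3.6], 0.5],
  [[37, 7, 3], [0, 0, -3.6], 0.5],
  [[35, 10, 3], [0, 0, -3.6], 0.5],
  [[36, 13, 3], [0, 0, -3.6], 0.5],
  [[0, 0, 0], [0, 0, 0], 0.5],
  [[0, 0, 0], [0, 0, 0], 0.5],
])

```text
time: 2.5
position: [0.5853, 0.0516, 0.2894]
tool_rot: [-2.184, -2.256, -0.001]
ft_force: [-0.0, -0.4, 0.3]
grip_width: 0.501
```

Run:
```python
from h import *
st()
e=plan(.585,.055,.19,91.5)
e=plan(.583,.085,.19,91.5,start=e)
```

```text
t 2.5 p [0.5853 0.0516 0.2894] yaw 91.8 z [-0.001  0.001 -1.   ] F [-0.  -0.4  0.3] g 0.501 q [ 0.51  0.23 -0.76  1.46  0.16  1.51 -0.22]
[[1, 0, 33], [-0.0, -0.0, 0.1]]
[[1, 0, 33], [-0.0, -0.0, 0.1]]
[[1, 0, 33], [-0.0, -0.0, 0.1]]
end [0.5851 0.0547 0.1904] [-2.19e+00 -2.25e+00 -1.00e-03]
[[30, -1, 0], [-0.0, -0.1, 0.0]]
end [0.5833 0.0847 0.1904] [-2.191e+00 -2.251e+00  1.000e-03]
```

Request:
arm_command([
  [[1, 0, 33], [0, 0, 0], 0.5],
  [[1, 0, 33], [0, 0, 0], 0.5],
  [[1, 0, 33], [0, 0, 0], 0.5],
  [[20, 0, 0], [0, 0, 0], 0.5],
  [[10, 0, 0], [0, 0, 0], 0.5],
  [[8, 0, 0], [0, 0, 0], 0.5],
  [[8, 0, 0], [0, 0, 0], 0.5],
  [[8, 0, 0], [0, 0, 0], 0.5],
])

```text
time: 3.17
position: [0.5849, 0.1055, 0.1923]
tool_rot: [2.191, 2.248, 0.003]
ft_force: [-0.2, -0.7, -0.1]
grip_width: 0.501
```

Run:
```python
from h import *
st()
i,d=optics.get_image('side'); cv2.imwrite('pics/s1.png',i)
i2,d=optics.get_image('top'); cv2.imwrite('pics/t1.png',np.hstack([i[100:340,220:460],i2[120:360,160:400]]))
P=cloud('top',d); m=np.zeros(d.shape,bool); m[180:255,200:345]=1; m&=(P[...,2]>.12)&(P[...,2]<.205)&(abs(P[...,0]-.583)>.045)&(abs(P[...,0]-.583)<.085)
print(np.percentile(P[m][:,1],[1,50,99]))
```

```text
t 3.17 p [0.5849 0.1055 0.1923] yaw 91.5 z [ 0.003 -0.    -1.   ] F [-0.2 -0.7 -0.1] g 0.501 q [ 0.42  0.29 -0.77  1.6   0.21  1.33 -0.36]Traceback (most recent call last):
  File "<stdin>", line 6, in <module>
    return _quantile_unchecked(
        a, q, axis, out, overwrite_input, method, keepdims, weights)
    return _ureduce(a,
                    func=_quantile_ureduce_func,
    ...<5 lines>...
                    overwrite_input=overwrite_input,
                    method=method)
    r = func(a, **kwargs)
    result = _quantile(arr,
                       quantiles=q,
    ...<2 lines>...
                       out=out,
                       weights=wgt)
    slices_having_nans = np.isnan(arr[-1, ...])
                                  ~~~^^^^^^^^^
IndexError: index -1 is out of bounds for axis 0 with size 0
```

View pics/t1.png

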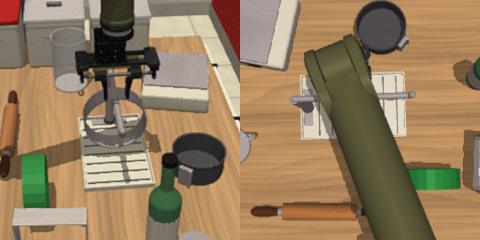

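The side crop shows the fingers straddling the bar at the ring's near rim (about pixel (115,100)). The arm hides the ring in the top view. Contact force is small, so I'll keep pushing.

Request:
arm_command([
  [[10, 0, 0], [0, 0, 0], 0.5],
  [[10, 0, 0], [0, 0, 0], 0.5],
  [[10, 0, 0], [0, 0, 0], 0.5],
  [[10, 0, 0], [0, 0, 0], 0.5],
  [[10, 0, 0], [0, 0, 0], 0.5],
  [[8, 0, 0], [0, 0, 0], 0.5],
  [[5, 0, 0], [0, 0, 0], 0.5],
  [[0, 0, 0], [0, 0, 0], 0.5],
])

```text
time: 3.93
position: [0.5818, 0.1702, 0.1907]
tool_rot: [-2.189, -2.253, -0.001]
ft_force: [-0.5, 0.5, -0.1]
grip_width: 0.499
```

Run:
```python
from h import *
st()
i,d=optics.get_image('side'); cv2.imwrite('pics/s2.png',cv2.resize(i[100:340,220:460],(720,720))[:600])
P=cloud('side',d)
m=np.zeros(d.shape,bool); m[120:260,290:400]=1; x=P[...,0]; b=.5859-.0268*P[...,1]
m&=(P[...,2]>.1)&(P[...,2]<.175)&(abs(x-b)>.05)&(abs(x-b)<.085)&(P[...,1]<.26)
for s in(-1,1):
    q=P[m&(np.sign(x-b)==s)]; print(s,len(q),np.percentile(q[:,1],[1,5,50,95,99]).round(3))
```

```text
t 3.93 p [0.5818 0.1702 0.1907] yaw 91.7 z [-0.     0.001 -1.   ] F [-0.5  0.5 -0.1] g 0.499 q [ 0.32  0.33 -0.8   1.57  0.24  1.34 -0.48]
-1 151 [0.101 0.103 0.122 0.151 0.153]
1 120 [0.105 0.106 0.125 0.154 0.158]
```

View pics/s2.png

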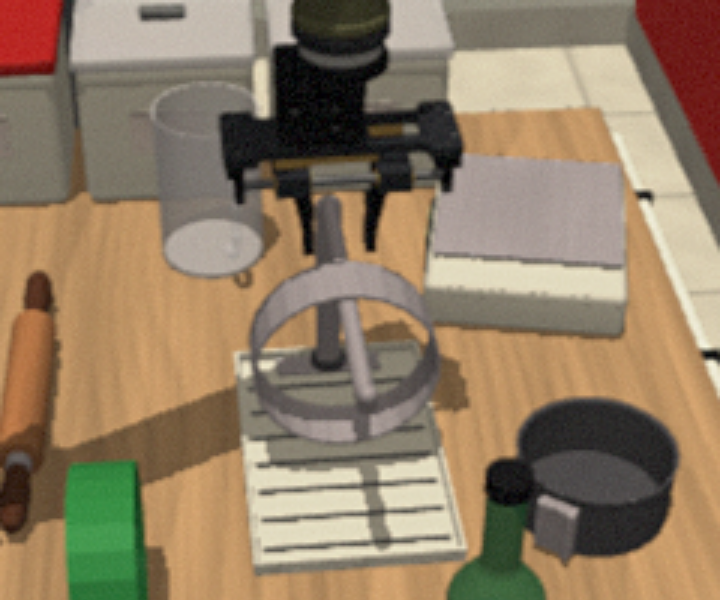

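```bash
python3 - <<'E'
from h import *
for dx in(-.022,.022): print(w2px('side',[.582+dx,.17,.177]),w2px('side',[.582+dx,.17,.25]))
print(w2px('side',[.582,.1,.121+.08]),w2px('side',[.582,.15,.121+.08]),w2px('side',[.582,.1,.121-.08]))
i,d=optics.get_image('side'); P=cloud('side',d)
for u,v in [(322,180),(323,176),(344,180),(345,176),(326,178),(329,192),(335,190),(320,200),(310,215),(340,193)]: print(u,v,P[v,u].round(3))
# ring fit: points at front edge
i,d=optics.get_image('top')
E
python3 - <<'E'
import cv2
i=cv2.imread('pics/s1.png');cv2.imwrite('pics/s1b.png',cv2.resize(i[140:280,260:400],(600,600),interpolation=cv2.INTER_CUBIC))
E
```

```text
[324.26693064 191.41788815] [324.15652515 167.1412896 ]
[341.3691973  190.67485142] [341.90248542 166.4016525 ]
[335.18491829 199.58199118] [333.52791212 187.79169113] [334.56723763 248.77434008]
322 180 [0.554 0.158 0.221]
323 176 [0.556 0.162 0.23 ]
344 180 [0.609 0.159 0.217]
345 176 [0.611 0.161 0.227]
326 178 [0.57  0.254 0.161]
329 192 [0.569 0.135 0.2  ]
335 190 [0.585 0.14  0.201]
320 200 [0.546 0.117 0.189]
310 215 [0.526 0.302 0.001]
340 193 [0.597 0.13  0.198]
```

View pics/s1b.png

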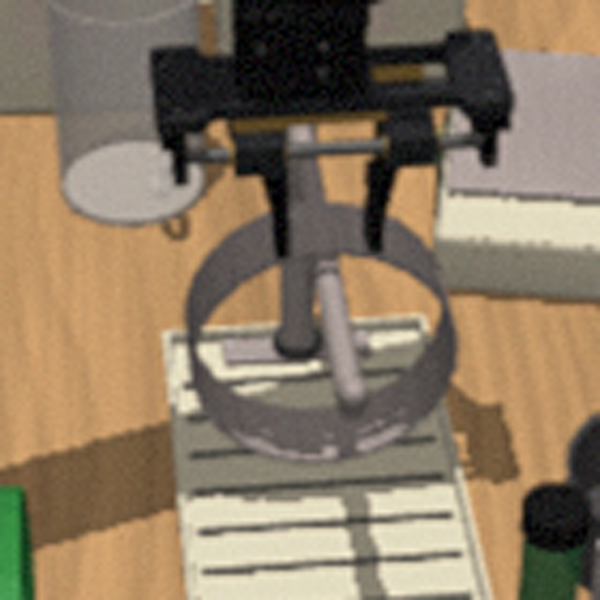

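Request:
arm_command([
  [[0, 0, -20], [0, 0, 0], 0.5],
  [[0, 0, -30], [0, 0, 0], 0.5],
  [[0, 0, -10], [0, 0, 0], 0.5],
  [[0, 0, 0], [0, 0, 0], 0.5],
])

```text
time: 4.42
position: [0.5841, 0.1683, 0.2539]
tool_rot: [2.191, 2.247, 0.007]
ft_force: [0.2, 2.0, -0.1]
grip_width: 0.502
```

Run:
```python
from h import *
st()
i,d=optics.get_image('side'); P=cloud('side',d)
cv2.imwrite('pics/s3.png',cv2.resize(i[100:260,260:420],(640,600),interpolation=cv2.INTER_NEAREST)[:600])
p=ctrl.get_state()['position']
for dx in(-.03,.03): print(w2px('side',p+np.array([dx,-.009,-.014])))
q=P[120:260,290:400].reshape(-1,3); g=i[120:260,290:400].reshape(-1,3)
k=(q[:,2]>.2)&(abs(q[:,1]-p[1])<.03)&(g.max(1)<70); q=q[k]
for z in np.arange(.2,.36,.01):
    s=q[(q[:,2]>=z)&(q[:,2]<z+.01)]
    if len(s): print(z.round(2),len(s),s[:,0].min().round(3),s[:,0].max().round(3),np.median(s[:,1]).round(3))
```

```text
t 4.42 p [0.5841 0.1683 0.2539] yaw 91.4 z [ 0.006  0.001 -1.   ] F [ 0.2  2.  -0.1] g 0.502 q [ 0.32  0.3  -0.8   1.47  0.22  1.45 -0.46]
[321.69800775 173.90549546]
[345.89814265 172.88512053]
0.26 5 0.557 0.613 0.16
0.27 26 0.554 0.613 0.16
0.28 24 0.554 0.613 0.159
0.29 27 0.552 0.615 0.16
0.3 38 0.55 0.617 0.158
0.31 50 0.547 0.619 0.16
0.32 29 0.547 0.62 0.158
0.33 7 0.498 0.613 0.158
0.34 17 0.529 0.663 0.166
0.35 23 0.507 0.663 0.143
```

View pics/s3.png

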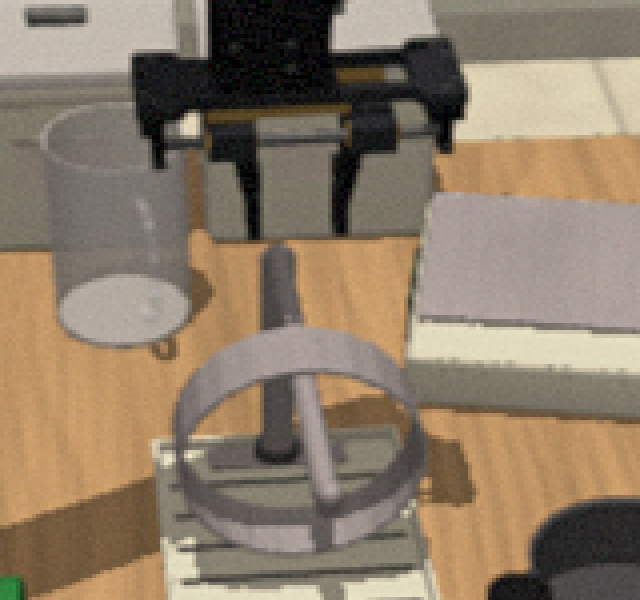

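The side picture shows the tips at crop row 237, about z 0.262, while the reported TCP is 0.254. By the text the tips should be at 0.240, so the tool really stands about 22 mm higher than reported. It glided over the ring without moving it. I'll go back in front of the ring and come down 22 mm deeper.

Request:
arm_command([
  [[-37, 0, 0], [0, 0, 0], 0.5],
  [[-37, 0, 0], [0, 0, 0], 0.5],
  [[-35, 0, 0], [0, 0, 0], 0.5],
  [[0, 0, 20], [0, 0, 0], 0.5],
  [[0, 0, 20], [0, 0, 0], 0.5],
  [[0, 0, 20], [0, 0, 0], 0.5],
  [[0, 0, 12], [0, 0, 0], 0.5],
  [[0, 0, 0], [0, 0, 0], 0.5],
])

```text
time: 5.13
position: [0.5825, 0.0582, 0.1744]
tool_rot: [-2.189, -2.247, 0.008]
ft_force: [-0.4, 0.1, -0.1]
grip_width: 0.5
```

Run:
```python
from h import *
st()
i,d=optics.get_image('side'); P=cloud('side',d)
cv2.imwrite('pics/s4.png',cv2.resize(i[120:280,260:420],(600,600),interpolation=cv2.INTER_NEAREST))
p=ctrl.get_state()['position']
q=P[120:260,290:400].reshape(-1,3); g=i[120:260,290:400].reshape(-1,3)
k=(q[:,2]>.12)&(abs(q[:,1]-p[1])<.03)&(g.max(1)<70); q=q[k]
for z in np.arange(.15,.26,.01):
    s=q[(q[:,2]>=z)&(q[:,2]<z+.01)]
    if len(s): print(z.round(2),len(s),s[:,0].min().round(3),s[:,0].max().round(3),np.median(s[:,1]).round(3),s[:,2].min().round(4))
```

```text
t 5.13 p [0.5825 0.0582 0.1744] yaw 91.5 z [-0.007 -0.001 -1.   ] F [-0.4  0.1 -0.1] g 0.5 q [ 0.49  0.29 -0.75  1.64  0.2   1.31 -0.27]
0.18 4 0.554 0.611 0.051 0.1876
0.19 23 0.552 0.611 0.05 0.1906
0.2 28 0.552 0.61 0.049 0.2001
0.21 28 0.551 0.612 0.049 0.2105
0.22 34 0.549 0.617 0.049 0.2207
0.23 53 0.547 0.619 0.049 0.2303
0.24 18 0.547 0.621 0.048 0.2402
0.25 2 0.61 0.611 0.053 0.2549
0.26 14 0.497 0.664 0.048 0.2601
```

View pics/s4.png

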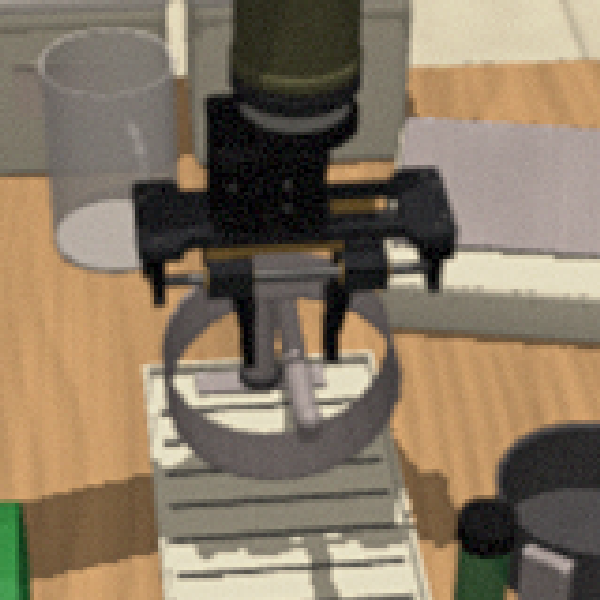

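Request:
arm_command([
  [[10, 0, 12], [0, 0, 0], 0.5],
  [[15, 0, 0], [0, 0, 0], 0.5],
  [[8, 0, 0], [0, 0, 0], 0.5],
  [[8, 0, 0], [0, 0, 0], 0.5],
  [[8, 0, 0], [0, 0, 0], 0.5],
  [[8, 0, 0], [0, 0, 0], 0.5],
  [[8, 0, 0], [0, 0, 0], 0.5],
  [[8, 0, 0], [0, 0, 0], 0.5],
])

```text
time: 5.85
position: [0.5836, 0.1323, 0.167]
tool_rot: [2.192, 2.249, -0.0]
ft_force: [0.9, -2.5, 0.9]
grip_width: 0.5
```

```bash
cat >> h.py <<'E'
def ring(fn=None):
    i,d=optics.get_image('side'); P=cloud('side',d)
    if fn: cv2.imwrite('pics/'+fn,cv2.resize(i[120:280,260:420],(600,600),interpolation=cv2.INTER_NEAREST))
    m=np.zeros(d.shape,bool); m[120:260,290:400]=1; x=P[...,0]; b=.5859-.0268*P[...,1]
    m&=(P[...,2]>.1)&(P[...,2]<.175)&(abs(x-b)>.05)&(abs(x-b)<.085)&(P[...,1]<.26)
    for s in(-1,1):
        q=P[m&(np.sign(x-b)==s)]; print(s,len(q),np.percentile(q[:,1],[1,5,50,95,99]).round(3))
E
python3 - <<'E'
from h import *
st(); ring('s5.png')
E
```

```text
t 5.85 p [0.5836 0.1323 0.167 ] yaw 91.5 z [ 0.001 -0.001 -1.   ] F [ 0.9 -2.5  0.9] g 0.5 q [ 0.37  0.32 -0.78  1.62  0.24  1.29 -0.42]
-1 147 [0.139 0.141 0.161 0.188 0.191]
1 114 [0.142 0.143 0.161 0.191 0.196]
```

View pics/s5.png

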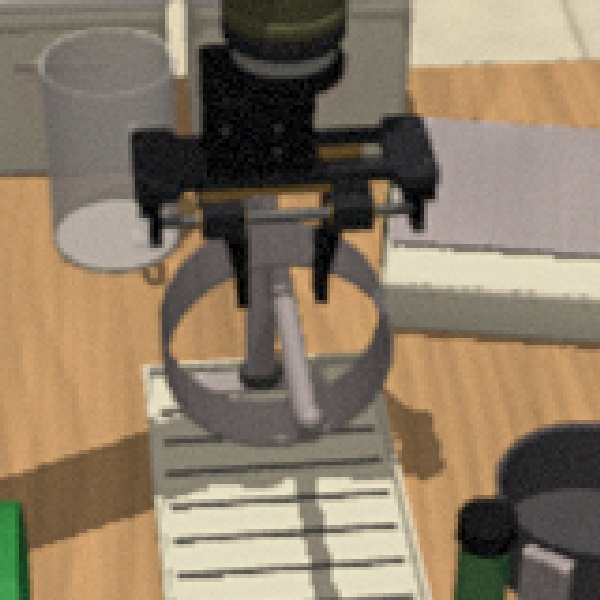

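The ring is sliding now, with its front rim at y of about 0.141. The fingers show in front of the rim at crop (245,300) and (320,295). I'll push about 52 mm more.

Request:
arm_command([
  [[8, 0, 0], [0, 0, 0], 0.5],
  [[8, 0, 0], [0, 0, 0], 0.5],
  [[8, 0, 0], [0, 0, 0], 0.5],
  [[8, 0, 0], [0, 0, 0], 0.5],
  [[8, 0, 0], [0, 0, 0], 0.5],
  [[5, 0, 0], [0, 0, 0], 0.5],
  [[3, 0, 0], [0, 0, 0], 0.5],
  [[0, 0, 0], [0, 0, 0], 0.5],
])

```text
time: 6.57
position: [0.5817, 0.1816, 0.1667]
tool_rot: [-2.19, -2.252, -0.001]
ft_force: [0.8, -0.1, 0.9]
grip_width: 0.506
```

Run:
```python
from h import *
st(); ring('s6.png')
```

```text
t 6.57 p [0.5817 0.1816 0.1667] yaw 91.6 z [-0.     0.001 -1.   ] F [ 0.8 -0.1  0.9] g 0.506 q [ 0.29  0.36 -0.79  1.59  0.26  1.3  -0.51]
-1 132 [0.188 0.19  0.207 0.238 0.239]
1 102 [0.191 0.194 0.209 0.241 0.245]
```

View pics/s6.png

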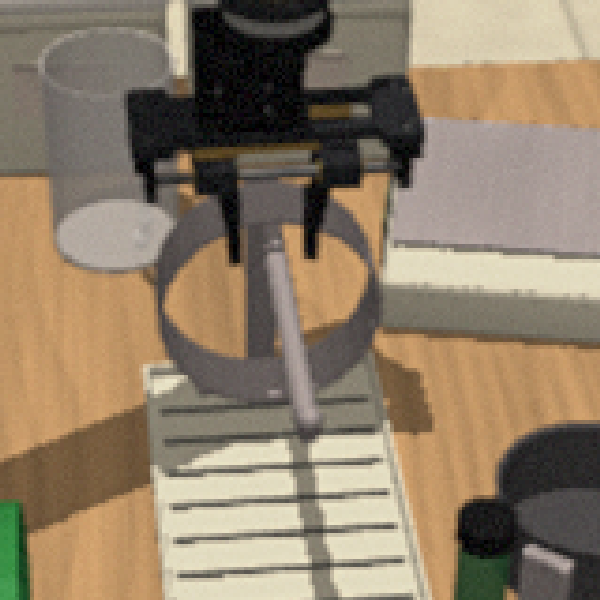

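Request:
arm_command([
  [[3, 0, 0], [0, 0, 0], 0.5],
  [[1, 0, 0], [0, 0, 0], 0.5],
  [[0, 0, 0], [0, 0, 0], 0.5],
  [[-15, 0, 0], [0, 0, 0], 0.5],
  [[-10, 0, -40], [0, 0, 0], 0.5],
  [[-10, 0, -38], [0, 0, 0], 0],
])

```text
time: 7.12
position: [0.5808, 0.149, 0.2431]
tool_rot: [-2.188, -2.248, 0.006]
ft_force: [1.7, 0.9, 1.1]
grip_width: 0.527
```

Run:
```python
from h import *
st(); ring()
e=plan(.451,-.2195,.23,-3)
```

```text
t 7.12 p [0.5808 0.149  0.2431] yaw 91.6 z [-0.006  0.001 -1.   ] F [1.7 0.9 1.1] g 0.527 q [ 0.36  0.29 -0.8   1.5   0.2   1.44 -0.42]
-1 139 [0.19  0.193 0.21  0.24  0.242]
1 108 [0.195 0.196 0.212 0.245 0.248]
[[-26, -10, 2], [0.0, -0.0, 6.7]]
[[-27, -7, 1], [0.0, -0.0, 6.7]]
[[-28, -4, 2], [0.0, -0.0, 6.7]]
[[-28, -1, 1], [0.0, -0.0, 6.7]]
[[-28, 2, 2], [0.0, -0.0, 6.7]]
[[-27, 6, 1], [0.0, -0.0, 6.7]]
[[-27, 9, 2], [0.0, -0.0, 6.7]]
[[-25, 12, 1], [0.0, -0.0, 6.7]]
[[-24, 15, 2], [0.0, -0.0, 6.7]]
[[-21, 17, 1], [0.0, -0.0, 6.7]]
[[-20, 20, 2], [0.0, -0.0, 6.7]]
[[-17, 23, 1], [0.0, -0.0, 6.7]]
[[-15, 23, 2], [0.0, -0.0, 6.7]]
[[-11, 26, 1], [0.0, -0.0, 6.7]]
end [ 0.4512 -0.2196  0.2303] [-3.139  0.066 -0.014]
```

Request:
arm_command([
  [[-26, -10, 2], [0, 0, 6.7], 0],
  [[-27, -7, 1], [0, 0, 6.7], 0],
  [[-28, -4, 2], [0, 0, 6.7], 0],
  [[-28, -1, 1], [0, 0, 6.7], 0],
  [[-28, 2, 2], [0, 0, 6.7], 0],
  [[-27, 6, 1], [0, 0, 6.7], 0],
  [[-27, 9, 2], [0, 0, 6.7], 0],
  [[-25, 12, 1], [0, 0, 6.7], 0],
])

```text
time: 7.83
position: [0.5054, -0.0613, 0.2324]
tool_rot: [-2.973, -1.013, -0.002]
ft_force: [0.7, 0.6, -0.2]
grip_width: 0.998
```

Request:
arm_command([
  [[-24, 15, 2], [0, 0, 6.7], 0],
  [[-21, 17, 1], [0, 0, 6.7], 0],
  [[-20, 20, 2], [0, 0, 6.7], 0],
  [[-17, 23, 1], [0, 0, 6.7], 0],
  [[-15, 23, 2], [0, 0, 6.7], 0],
  [[-11, 26, 1], [0, 0, 6.7], 0],
  [[0, 0, 0], [0, 0, 0], 0],
  [[0, 0, 0], [0, 0, 0], 0],
])

```text
time: 8.5
position: [0.4484, -0.2199, 0.2233]
tool_rot: [-3.14, 0.067, -0.001]
ft_force: [0.2, 0.2, 0.7]
grip_width: 1.003
```

Run:
```python
from h import *
st(); ring()
e=plan(.451,-.2195,.165,-3)
i,d=optics.get_image('side'); P=cloud('side',d)
cv2.imwrite('pics/s7.png',cv2.resize(i[220:400,200:380],(600,600),interpolation=cv2.INTER_NEAREST))
p=np.array(ctrl.get_state()['position']); dark=i.max(2)<70
k=dark&(P[...,2]>.16)&(P[...,2]<.31)&(abs(P[...,0]-p[0])<.03)&(abs(P[...,1]-p[1])<.08); q=P[k]
for z in np.arange(.18,.31,.01):
    s=q[(q[:,2]>=z)&(q[:,2]<z+.01)]
    if len(s): print(z.round(2),len(s),s.min(0).round(3),s.max(0).round(3))
```

```text
t 8.5 p [ 0.4484 -0.2199  0.2233] yaw -2.4 z [ 0.     0.001 -1.   ] F [0.2 0.2 0.7] g 1.003 q [ 0.81  0.01 -0.41  1.78  0.    1.35 -1.21]
-1 136 [0.19  0.192 0.21  0.241 0.247]
1 109 [0.194 0.196 0.211 0.246 0.249]
[[1, 1, 29], [-0.0, -0.0, 0.4]]
[[1, 0, 29], [-0.0, -0.0, 0.4]]
end [ 0.4511 -0.2193  0.1654] [-3.139e+00  8.400e-02 -1.000e-03]
0.23 2 [ 0.45  -0.27   0.239] [ 0.456 -0.27   0.24 ]
0.24 48 [ 0.438 -0.272  0.24 ] [ 0.461 -0.169  0.25 ]
0.25 84 [ 0.437 -0.273  0.25 ] [ 0.462 -0.168  0.26 ]
0.26 80 [ 0.437 -0.275  0.26 ] [ 0.462 -0.168  0.27 ]
0.27 54 [ 0.438 -0.277  0.27 ] [ 0.461 -0.168  0.28 ]
0.28 3 [ 0.444 -0.176  0.28 ] [ 0.459 -0.175  0.282]
```

View pics/s7.png

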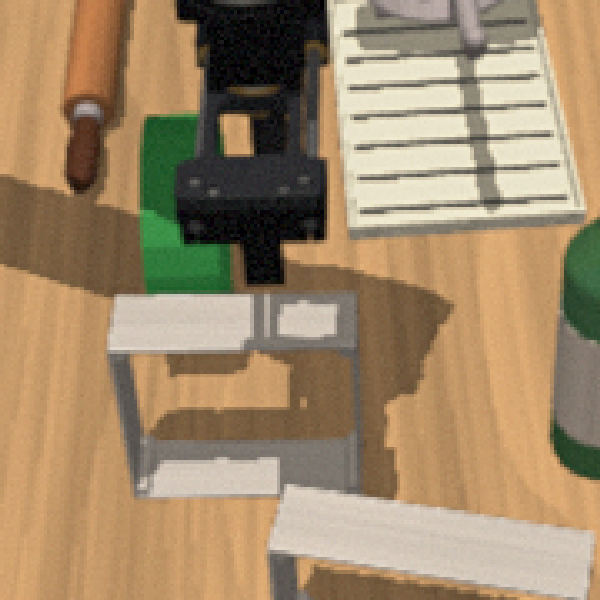

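Side view: the tool is right behind and above the square frame (top plate at crop (230,320)). Tips are at about z 0.239 against a reported 0.223. I'll step down, look, then grip.

Request:
arm_command([
  [[1, 0, 29], [0, 0, 0.3], 0],
  [[1, 0, 29], [0, 0, 0.3], 0],
  [[0, 0, 20], [0, 0, 0], 0],
  [[0, 0, 12], [0, 0, 0], 0],
  [[0, 0, 0], [0, 0, 0], 0],
])

```text
time: 9.02
position: [0.4496, -0.2168, 0.1312]
tool_rot: [-3.138, 0.075, 0.006]
ft_force: [-1.3, -0.7, 0.3]
grip_width: 0.996
```

Run:
```python
from h import *
st()
i,d=optics.get_image('side'); P=cloud('side',d)
cv2.imwrite('pics/s8.png',cv2.resize(i[240:400,200:360],(600,600),interpolation=cv2.INTER_NEAREST))
p=np.array(ctrl.get_state()['position']); dark=i.max(2)<70
k=dark&(P[...,2]>.1)&(P[...,2]<.25)&(abs(P[...,0]-p[0])<.03)&(abs(P[...,1]-p[1])<.08); q=P[k]
for z in np.arange(.1,.25,.01):
    s=q[(q[:,2]>=z)&(q[:,2]<z+.01)]
    if len(s): print(z.round(2),len(s),s.min(0).round(3),s.max(0).round(3))
```

```text
t 9.02 p [ 0.4496 -0.2168  0.1312] yaw -2.7 z [-0.004  0.003 -1.   ] F [-1.3 -0.7  0.3] g 0.996 q [ 0.8   0.08 -0.42  1.9   0.03  1.17 -1.25]
0.14 18 [ 0.437 -0.269  0.145] [ 0.463 -0.168  0.15 ]
0.15 69 [ 0.437 -0.272  0.15 ] [ 0.463 -0.167  0.16 ]
0.16 74 [ 0.438 -0.271  0.16 ] [ 0.464 -0.168  0.17 ]
0.17 45 [ 0.437 -0.272  0.17 ] [ 0.464 -0.17   0.178]
0.23 64 [ 0.421 -0.234  0.231] [ 0.48  -0.165  0.24 ]
0.24 21 [ 0.436 -0.241  0.241] [ 0.479 -0.171  0.25 ]
```

View pics/s8.png

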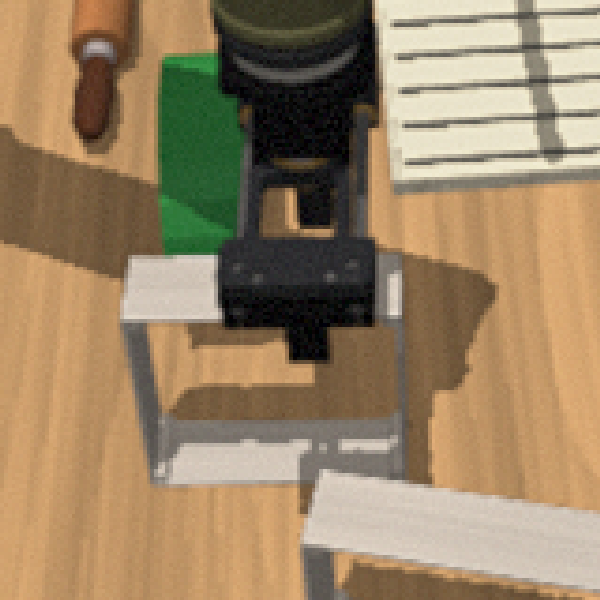

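Side view: the near finger (crop (308,345)) is in front of the plate, offset to the right of the middle as wanted, with its tip at z of about 0.145. I'll go 11 mm lower and grip.

Request:
arm_command([
  [[1, 3, 11], [0, 0, 0], 0],
  [[0, 0, 0], [0, 0, 0], 0],
  [[0, 0, 0], [0, 0, 0], 0.6],
  [[0, 0, 0], [0, 0, 0], 0.7],
  [[0, 0, 0], [0, 0, 0], 1],
  [[0, 0, 0], [0, 0, 0], 1],
  [[0, 0, 0], [0, 0, 0], 1],
], force=55)

```text
time: 9.65
position: [0.4518, -0.2222, 0.1231]
tool_rot: [3.14, -0.079, 0.001]
ft_force: [-0.2, -0.2, 0.1]
grip_width: 0.71
```

Run:
```python
from h import *
st()
```

```text
t 9.65 p [ 0.4518 -0.2222  0.1231] yaw -2.9 z [ 0.001 -0.    -1.   ] F [-0.2 -0.2  0.1] g 0.71 q [ 0.8   0.09 -0.41  1.9   0.04  1.15 -1.25]
```

Request:
arm_command([
  [[0, 0, 0], [0, 0, 0], 1],
  [[0, 0, 0], [0, 0, 0], 1],
])

```text
time: 9.82
position: [0.4517, -0.222, 0.1229]
tool_rot: [-3.141, 0.079, -0.0]
ft_force: [0.8, 1.1, 0.9]
grip_width: 0.552
```

Run:
```python
from h import *
st()
i,d=optics.get_image('side'); P=cloud('side',d)
cv2.imwrite('pics/s9.png',cv2.resize(i[260:380,220:340],(600,600),interpolation=cv2.INTER_NEAREST))
i,d=optics.get_image('top')
cv2.imwrite('pics/t9.png',cv2.resize(i[210:350,340:480],(600,600),interpolation=cv2.INTER_NEAREST))
```

```text
t 9.82 p [ 0.4517 -0.222   0.1229] yaw -2.9 z [ 0.  0. -1.] F [0.8 1.1 0.9] g 0.552 q [ 0.8   0.09 -0.41  1.91  0.04  1.15 -1.25]
```

View pics/s9.png

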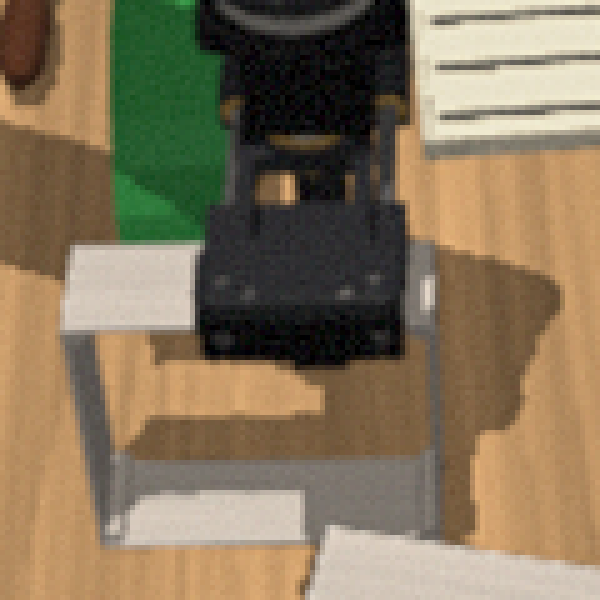

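View pics/t9.png

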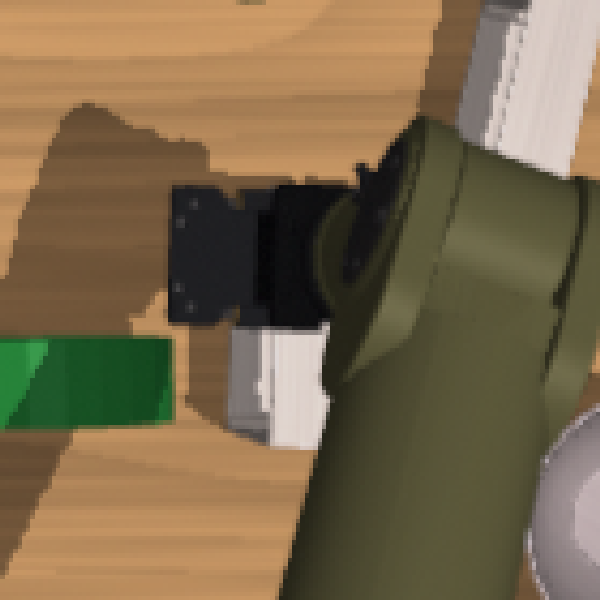

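The gripper body covers the plate (crop (300,280)) and the fingers are still closing, now at 48 mm. A few more rows, then a test lift.

Request:
arm_command([
  [[0, 0, 0], [0, 0, 0], 1],
  [[0, 0, 0], [0, 0, 0], 1],
  [[0, 0, 0], [0, 0, 0], 1],
], force=55)

```text
time: 10.17
position: [0.4516, -0.2221, 0.1229]
tool_rot: [3.141, -0.079, 0.0]
ft_force: [-0.4, 0.0, 1.8]
grip_width: 0.493
```

Request:
arm_command([
  [[0, 0, -8], [0, 0, 0], 1],
  [[0, 0, -12], [0, 0, 0], 1],
  [[0, 0, -20], [0, 0, 0], 1],
  [[0, 0, -20], [0, 0, 0], 1],
  [[0, 0, 0], [0, 0, 0], 1],
])

```text
time: 10.58
position: [0.454, -0.2233, 0.1873]
tool_rot: [3.137, -0.079, 0.01]
ft_force: [-0.2, -0.6, -3.6]
grip_width: 0.491
```

Run:
```python
from h import *
st()
i,d=optics.get_image('side'); P=cloud('side',d)
cv2.imwrite('pics/s10.png',cv2.resize(i[220:380,200:360],(600,600),interpolation=cv2.INTER_NEAREST))
```

```text
t 10.58 p [ 0.454  -0.2233  0.1873] yaw -2.9 z [ 0.006 -0.004 -1.   ] F [-0.2 -0.6 -3.6] g 0.491 q [ 0.81  0.04 -0.41  1.82  0.02  1.27 -1.23]
```

View pics/s10.png

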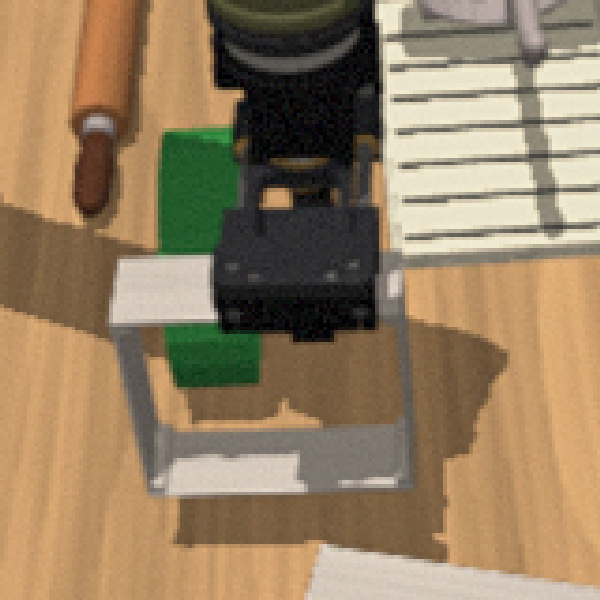

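Held: the frame is off the bench, near level, and the load reads 3.6 N. Next I'll carry it to a point in front of the bar tip.

Run:
```python
from h import *
e=plan(.614,-.11,.205,1.5,n=7)
```

```text
[[22, -17, -3], [0.0, -0.0, -0.6]]
[[22, -17, -3], [0.0, -0.0, -0.6]]
[[23, -17, -2], [0.0, -0.0, -0.6]]
[[23, -17, -3], [0.0, -0.0, -0.6]]
[[23, -16, -3], [0.0, -0.0, -0.6]]
[[23, -16, -3], [0.0, -0.0, -0.6]]
[[23, -16, -2], [0.0, -0.0, -0.6]]
end [ 0.6143 -0.11    0.2045] [3.139 0.036 0.007]
```

Request:
arm_command([
  [[22, -17, -3], [0, 0, -0.6], 1],
  [[22, -17, -3], [0, 0, -0.6], 1],
  [[23, -17, -2], [0, 0, -0.6], 1],
  [[23, -17, -3], [0, 0, -0.6], 1],
  [[23, -16, -3], [0, 0, -0.6], 1],
  [[23, -16, -3], [0, 0, -0.6], 1],
  [[23, -16, -2], [0, 0, -0.6], 1],
  [[0, 0, 0], [0, 0, 0], 1],
])

```text
time: 11.3
position: [0.6162, -0.1027, 0.2002]
tool_rot: [-3.136, -0.047, -0.003]
ft_force: [0.7, 1.7, -4.6]
grip_width: 0.497
```

```bash
cat >> h.py <<'E'
def snap(fn,u,v,w,cam_='side'):
    i,d=optics.get_image(cam_); cv2.imwrite('pics/'+fn,cv2.resize(i[v:v+w,u:u+w],(600,600),interpolation=cv2.INTER_NEAREST)); return i,d,cloud(cam_,d)
E
python3 - <<'E'
from h import *
st()
i,d,P=snap('s11.png',270,160,160)
m=models.silhouettes('side','frame_square')
p=np.array(ctrl.get_state()['position'])
bright=(i.min(2)>90)
near=(abs(P[...,1]-p[1])<.05)&(abs(P[...,0]-p[0]+.03)<.12)&(P[...,2]>.05)&(P[...,2]<.27)&bright
q=P[near]
print(len(q),np.percentile(q,[1,5,50,95,99],axis=0).round(3))
for r in m: print(r['conf'],r['pixels'].sum(), np.argwhere(r['pixels']).min(0),np.argwhere(r['pixels']).max(0))
# vertical sides
for x0 in np.arange(.48,.68,.01):
    s=q[(q[:,0]>=x0)&(q[:,0]<x0+.01)]
    if len(s): print(x0.round(2),len(s),s[:,2].min().round(3),np.percentile(s[:,2],99).round(3))
E
```

```text
t 11.3 p [ 0.6162 -0.1027  0.2002] yaw 1.7 z [ 0.002  0.006 -1.   ] F [ 0.7  1.7 -4.6] g 0.497 q [ 0.56  0.31 -0.53  1.51  0.16  1.35 -1.53]
1489 [[ 0.514 -0.129  0.072]
 [ 0.52  -0.125  0.074]
 [ 0.567 -0.103  0.083]
 [ 0.643 -0.08   0.225]
 [ 0.663 -0.076  0.226]]
0.96 1479 [241 311] [304 381]
0.51 85 0.143 0.222
0.52 136 0.071 0.222
0.53 141 0.069 0.223
0.54 137 0.068 0.224
0.55 141 0.071 0.226
0.56 141 0.072 0.226
0.57 136 0.073 0.227
0.58 138 0.073 0.228
0.59 73 0.073 0.229
0.6 67 0.075 0.224
0.61 69 0.075 0.084
0.62 68 0.076 0.229
0.63 65 0.078 0.085
0.64 47 0.078 0.087
0.65 24 0.08 0.192
0.66 21 0.081 0.196
```

View pics/s11.png

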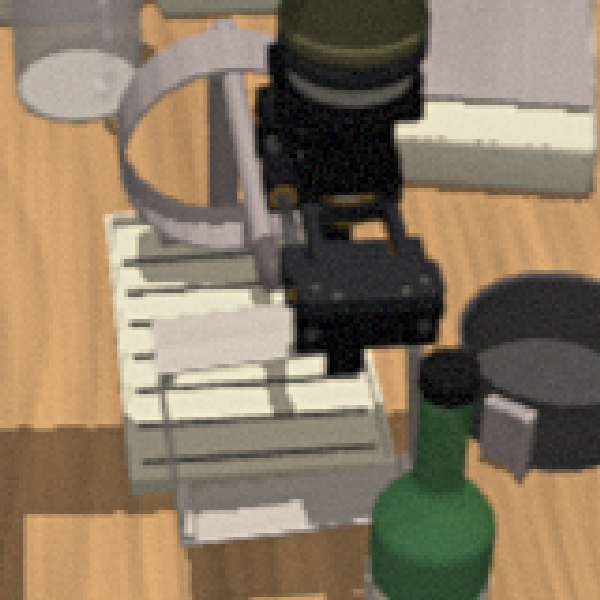

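The frame hangs from the gripper, tilted about 4°. Its underside is at about 0.222, above the tip (0.210; crop (268,265)), and its centre is at x of about 0.590 with the bar at 0.587. I'll raise it slightly and slide it on along the bar.

Request:
arm_command([
  [[0, -15, -4], [0, 0, 0], 1],
  [[0, -25, 0], [0, 0, 0], 1],
  [[0, -25, 0], [0, 0, 0], 1],
  [[0, -25, 0], [0, 0, 0], 1],
  [[0, -25, 0], [0, 0, 0], 1],
  [[0, 0, 0], [0, 0, 0], 1],
])

```text
time: 11.9
position: [0.6085, 0.0135, 0.2057]
tool_rot: [-3.137, -0.047, 0.001]
ft_force: [-0.1, 1.5, -4.1]
grip_width: 0.495
```

Run:
```python
from h import *
st()
i,d,P=snap('s12.png',260,140,160)
ring()
```

```text
t 11.9 p [0.6085 0.0135 0.2057] yaw 1.7 z [-0.001  0.004 -1.   ] F [-0.1  1.5 -4.1] g 0.495 q [ 0.43  0.29 -0.59  1.55  0.16  1.36 -1.72]
-1 176 [-0.015 -0.013  0.203  0.241  0.245]
1 121 [-0.011 -0.01   0.012  0.207  0.232]
```

View pics/s12.png

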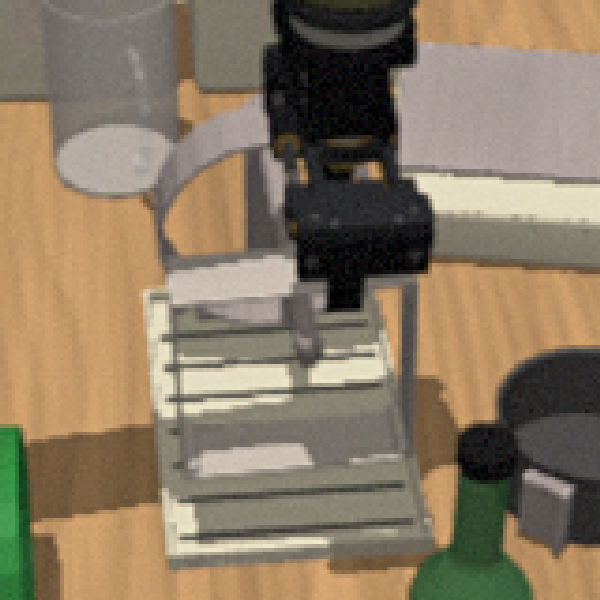

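The bar now runs through the frame (tip at crop (308,350)). I'll slide it to y of about 0.134 and nudge it +x.

Request:
arm_command([
  [[2, -25, 0], [0, 0, 0], 1],
  [[2, -25, 0], [0, 0, 0], 1],
  [[1, -25, 0], [0, 0, 0], 1],
  [[0, -25, 0], [0, 0, 0], 1],
  [[0, -17, 0], [0, 0, 0], 1],
  [[0, 0, 0], [0, 0, 0], 1],
  [[0, 0, 0], [0, 0, 0], 1],
])

```text
time: 12.58
position: [0.6121, 0.1222, 0.2053]
tool_rot: [3.14, 0.036, -0.001]
ft_force: [0.7, -1.0, -4.7]
grip_width: 0.492
```

Run:
```python
from h import *
st()
i,d,P=snap('s13.png',260,120,160)
p=np.array(ctrl.get_state()['position'])
near=(abs(P[...,1]-p[1])<.045)&(abs(P[...,0]-.58)<.12)&(P[...,2]>.05)&(P[...,2]<.27)&(i.min(2)>90)
q=P[near]
for x0 in np.arange(.48,.68,.01):
    s=q[(q[:,0]>=x0)&(q[:,0]<x0+.01)]
    if len(s): print(x0.round(2),len(s),s[:,2].min().round(3),np.percentile(s[:,2],98).round(3),s[:,1].min().round(3))
```

```text
t 12.58 p [0.6121 0.1222 0.2053] yaw 1.3 z [-0.001 -0.001 -1.   ] F [ 0.7 -1.  -4.7] g 0.492 q [ 0.27  0.33 -0.64  1.5   0.2   1.37 -1.93]
0.5 10 0.221 0.232 0.097
0.51 116 0.081 0.232 0.095
0.52 93 0.08 0.233 0.098
0.53 91 0.078 0.232 0.096
0.54 92 0.08 0.233 0.096
0.55 97 0.08 0.233 0.098
0.56 87 0.08 0.233 0.099
0.57 111 0.081 0.234 0.076
0.58 113 0.079 0.233 0.076
0.59 36 0.083 0.234 0.08
0.61 42 0.081 0.09 0.103
0.62 51 0.082 0.247 0.088
0.63 66 0.081 0.236 0.097
0.64 65 0.083 0.236 0.099
0.65 74 0.084 0.236 0.096
0.66 1 0.147 0.147 0.106
```

View pics/s13.png

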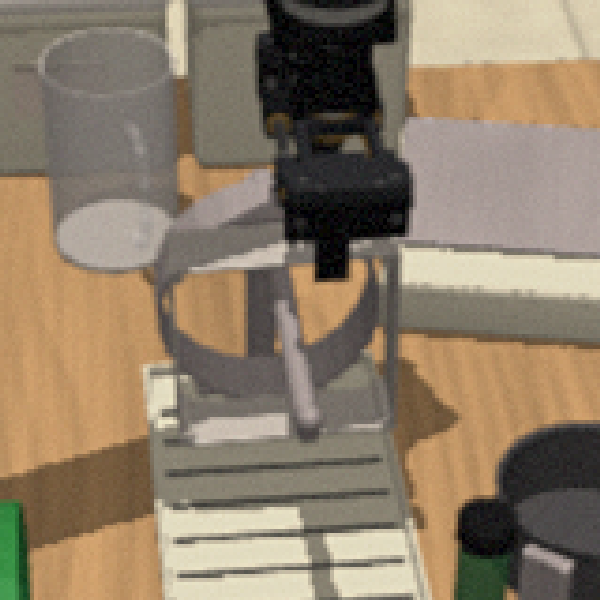

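The frame is centred on the bar (x 0.507–0.659) at y of about 0.121, with its top at 0.233. I'll move it 10 mm further back and lower it until the bar takes the load.

Request:
arm_command([
  [[0, -10, 0], [0, 0, 0], 1],
  [[0, 0, 12], [0, 0, 0], 1],
  [[0, 0, 10], [0, 0, 0], 1],
  [[0, 0, 6], [0, 0, 0], 1],
  [[0, 0, 2], [0, 0, 0], 1],
  [[0, 0, 0], [0, 0, 0], 1],
])

```text
time: 13.13
position: [0.6116, 0.132, 0.1745]
tool_rot: [3.14, 0.035, -0.004]
ft_force: [-1.3, 0.1, -3.2]
grip_width: 0.494
```

Run:
```python
from h import *
st()
i,d,P=snap('s14.png',260,120,160)
p=np.array(ctrl.get_state()['position'])
near=(abs(P[...,1]-p[1])<.045)&(abs(P[...,0]-.58)<.12)&(P[...,2]>.03)&(P[...,2]<.25)&(i.min(2)>90)
q=P[near]
for x0 in np.arange(.49,.68,.02):
    s=q[(q[:,0]>=x0)&(q[:,0]<x0+.01)]
    if len(s): print(x0.round(2),len(s),s[:,2].min().round(3),np.percentile(s[:,2],98).round(3),s[:,1].min().round(3))
```

```text
t 13.13 p [0.6116 0.132  0.1745] yaw 1.3 z [-0.002 -0.001 -1.   ] F [-1.3  0.1 -3.2] g 0.494 q [ 0.25  0.35 -0.64  1.54  0.21  1.32 -1.96]
0.51 108 0.049 0.202 0.105
0.53 90 0.049 0.203 0.107
0.55 90 0.051 0.204 0.106
0.57 102 0.049 0.203 0.088
0.59 51 0.051 0.204 0.088
0.61 34 0.052 0.059 0.111
0.63 60 0.049 0.204 0.108
0.65 57 0.052 0.206 0.107
```

View pics/s14.png

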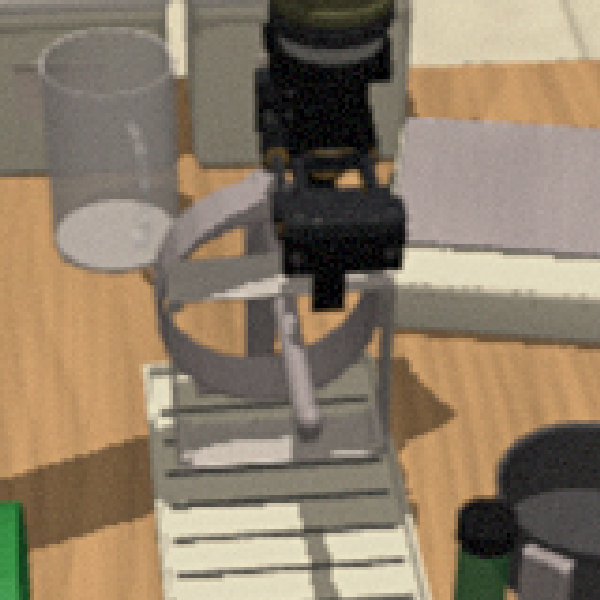

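Request:
arm_command([
  [[0, 0, 2], [0, 0, 0], 1],
  [[0, 0, 1], [0, 0, 0], 1],
  [[0, 0, 0], [0, 0, 0], 0.4],
  [[0, 0, 0], [0, 0, 0], 0.36],
  [[0, 0, 0], [0, 0, 0], 0.36],
  [[0, 0, 0], [0, 0, 0], 0.36],
])

```text
time: 13.68
position: [0.6125, 0.1333, 0.1732]
tool_rot: [-3.141, -0.036, -0.002]
ft_force: [0.9, -1.2, 0.1]
grip_width: 0.625
```

Run:
```python
from h import *
st()
i,d,P=snap('s15.png',260,120,160)
p=np.array(ctrl.get_state()['position'])
near=(abs(P[...,1]-p[1])<.045)&(abs(P[...,0]-.58)<.12)&(P[...,2]>.03)&(P[...,2]<.25)&(i.min(2)>90)
q=P[near]
for x0 in np.arange(.49,.68,.02):
    s=q[(q[:,0]>=x0)&(q[:,0]<x0+.01)]
    if len(s): print(x0.round(2),len(s),s[:,2].min().round(3),np.percentile(s[:,2],98).round(3),s[:,1].min().round(3))
```

```text
t 13.68 p [0.6125 0.1333 0.1732] yaw 1.3 z [ 0.001  0.    -1.   ] F [ 0.9 -1.2  0.1] g 0.625 q [ 0.25  0.35 -0.64  1.54  0.22  1.31 -1.96]
0.51 106 0.053 0.201 0.102
0.53 87 0.048 0.202 0.106
0.55 88 0.046 0.203 0.105
0.57 101 0.047 0.203 0.09
0.59 49 0.05 0.203 0.09
0.61 31 0.052 0.059 0.112
0.63 55 0.051 0.203 0.111
0.65 55 0.053 0.205 0.107
```

View pics/s15.png

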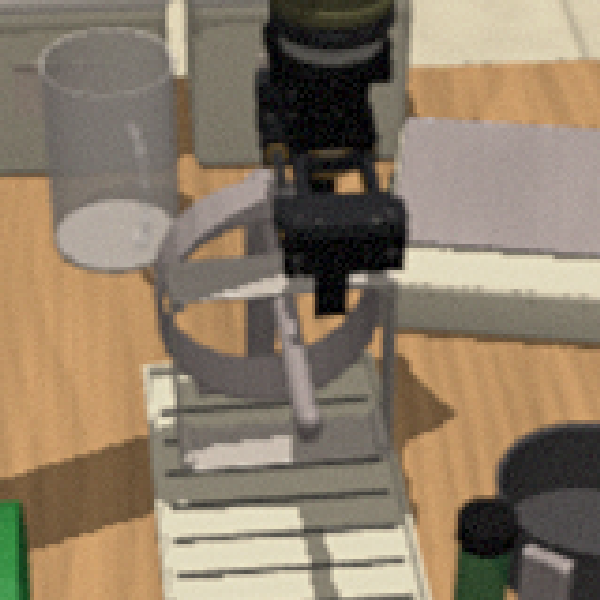

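Frame rests level on the bar and the load is off the wrist. I'll withdraw straight up.

Request:
arm_command([
  [[0, 0, -6], [0, 0, 0], 0.36],
  [[0, 0, -10], [0, 0, 0], 0.36],
  [[0, 0, -20], [0, 0, 0], 0.36],
  [[0, 0, -30], [0, 0, 0], 0.36],
  [[0, 15, 0], [0, 0, 0], 0.1],
])

```text
time: 14.15
position: [0.6146, 0.1232, 0.2461]
tool_rot: [-3.137, -0.044, -0.015]
ft_force: [0.3, 1.1, 1.3]
grip_width: 0.667
```

Run:
```python
from h import *
st()
i,d,P=snap('s16.png',260,120,160)
near=(P[...,1]>.06)&(P[...,1]<.18)&(abs(P[...,0]-.58)<.12)&(P[...,2]>.03)&(P[...,2]<.25)&(i.min(2)>90)
q=P[near]
for x0 in np.arange(.49,.68,.02):
    s=q[(q[:,0]>=x0)&(q[:,0]<x0+.01)]
    if len(s): print(x0.round(2),len(s),s[:,2].min().round(3),np.percentile(s[:,2],98).round(3),np.percentile(s[:,1],[2,98]).round(3))
print('to oblong: offset grasp')
L=np.array([.968,-.25]); c=np.array([.533,-.362])
for o in(-.028,.028): print(o,c+o*L)
```

```text
t 14.15 p [0.6146 0.1232 0.2461] yaw 1.6 z [ 0.01   0.005 -1.   ] F [0.3 1.1 1.3] g 0.667 q [ 0.27  0.31 -0.64  1.45  0.18  1.44 -1.91]
0.51 109 0.053 0.203 [0.107 0.152]
0.53 93 0.048 0.203 [0.108 0.152]
0.55 87 0.051 0.203 [0.108 0.152]
0.57 112 0.049 0.204 [0.074 0.151]
0.59 93 0.05 0.203 [0.066 0.155]
0.61 74 0.05 0.203 [0.111 0.152]
0.63 84 0.048 0.204 [0.11  0.154]
0.65 59 0.054 0.202 [0.109 0.154]
to oblong: offset grasp
-0.028 [ 0.505896 -0.355   ]
0.028 [ 0.560104 -0.369   ]
```

View pics/s16.png

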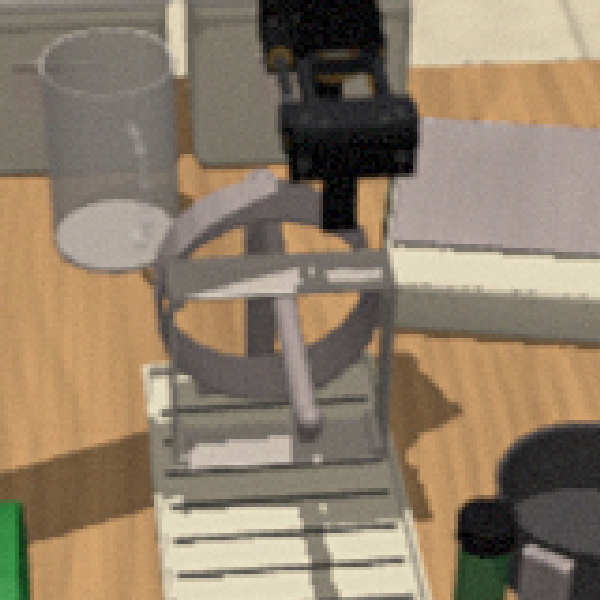

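The square hangs level on the bar at y 0.109–0.153, clear of the ring, whose front is at about 0.194. Now the oblong: I'll grip it 28 mm off its middle on the -x side, away from the bottle.

Run:
```python
from h import *
e=plan(.506,-.355,.2,-14.5,step=35)
```

```text
[[-9, 33, 3], [-0.0, -0.0, 1.1]]
[[-7, 34, 3], [-0.0, -0.0, 1.1]]
[[-8, 34, 3], [-0.0, -0.0, 1.1]]
[[-6, 34, 3], [-0.0, -0.0, 1.1]]
[[-6, 34, 3], [-0.0, -0.0, 1.1]]
[[-6, 34, 3], [-0.0, -0.0, 1.1]]
[[-4, 34, 4], [-0.0, -0.0, 1.1]]
[[-4, 35, 3], [-0.0, -0.0, 1.1]]
[[-4, 34, 3], [-0.0, -0.0, 1.1]]
[[-2, 35, 3], [-0.0, -0.0, 1.1]]
[[-2, 34, 3], [-0.0, -0.0, 1.1]]
[[-2, 35, 3], [-0.0, -0.0, 1.1]]
[[0, 34, 3], [-0.0, -0.0, 1.1]]
[[0, 35, 3], [-0.0, -0.0, 1.1]]
end [ 0.5062 -0.3553  0.2   ] [-3.117  0.386 -0.012]
```

Keep the height until past the bar tip, then come down.

Request:
arm_command([
  [[-9, 33, 0], [0, 0, 1.1], 0],
  [[-7, 34, 0], [0, 0, 1.1], 0],
  [[-8, 34, 0], [0, 0, 1.1], 0],
  [[-6, 34, 0], [0, 0, 1.1], 0],
  [[-6, 34, 0], [0, 0, 1.1], 0],
  [[-6, 34, 0], [0, 0, 1.1], 0],
  [[-4, 34, 4], [0, 0, 1.1], 0],
  [[-4, 35, 6], [0, 0, 1.1], 0],
])

```text
time: 14.87
position: [0.5503, -0.1533, 0.2295]
tool_rot: [3.134, -0.207, 0.002]
ft_force: [1.1, 0.4, -0.5]
grip_width: 0.997
```

Request:
arm_command([
  [[-4, 34, 6], [0, 0, 1.1], 0],
  [[-2, 35, 6], [0, 0, 1.1], 0],
  [[-2, 34, 6], [0, 0, 1.1], 0],
  [[-2, 35, 6], [0, 0, 1.1], 0],
  [[0, 34, 6], [0, 0, 1.1], 0],
  [[0, 35, 4], [0, 0, 1.1], 0],
  [[0, 0, 0], [0, 0, 0], 0],
  [[0, 0, 0], [0, 0, 0], 0],
])

```text
time: 15.53
position: [0.5019, -0.3567, 0.1939]
tool_rot: [-3.117, 0.394, 0.003]
ft_force: [-0.2, 0.7, 0.2]
grip_width: 0.999
```

Run:
```python
from h import *
st()
e=plan(.506,-.355,.12,-14.5)
i,d,P=snap('s17.png',240,260,200)
p=np.array(ctrl.get_state()['position']); dark=i.max(2)<70
k=dark&(P[...,2]>.13)&(P[...,2]<.3)&(abs(P[...,0]-p[0])<.05)&(abs(P[...,1]-p[1])<.08); q=P[k]
for z in np.arange(.13,.3,.01):
    s=q[(q[:,2]>=z)&(q[:,2]<z+.01)]
    if len(s): print(z.round(2),len(s),s.min(0).round(3),s.max(0).round(3))
m=np.zeros(d.shape,bool); m[360:435,275:385]=1; m&=(P[...,2]>.108)&(P[...,2]<.13)&(i.min(2)>90); q=P[m]
print(cv2.minAreaRect((q[:,:2]*1000).astype(np.float32)))
```

```text
t 15.53 p [ 0.5019 -0.3567  0.1939] yaw -14.4 z [-0.002  0.    -1.   ] F [-0.2  0.7  0.2] g 0.999 q [ 0.84  0.27 -0.33  1.55  0.09  1.33 -1.31]
[[2, -1, 37], [0.0, 0.1, 0.0]]
[[2, -2, 37], [0.0, 0.1, 0.0]]
end [ 0.5065 -0.3548  0.1199] [ 3.116e+00 -3.940e-01  3.000e-03]
0.2 3 [ 0.49  -0.407  0.207] [ 0.507 -0.31   0.21 ]
0.21 61 [ 0.48 -0.41  0.21] [ 0.512 -0.31   0.22 ]
0.22 59 [ 0.479 -0.411  0.22 ] [ 0.514 -0.312  0.229]
0.23 6 [ 0.486 -0.411  0.23 ] [ 0.513 -0.313  0.232]
0.27 2 [ 0.455 -0.433  0.277] [ 0.458 -0.433  0.28 ]
0.28 18 [ 0.454 -0.434  0.281] [ 0.549 -0.313  0.288]
0.29 106 [ 0.454 -0.434  0.293] [ 0.551 -0.296  0.3  ]
((532.8297119140625, -361.8539733886719), (46.7237663269043, 180.28468322753906), 75.7435531616211)
```

View pics/s17.png

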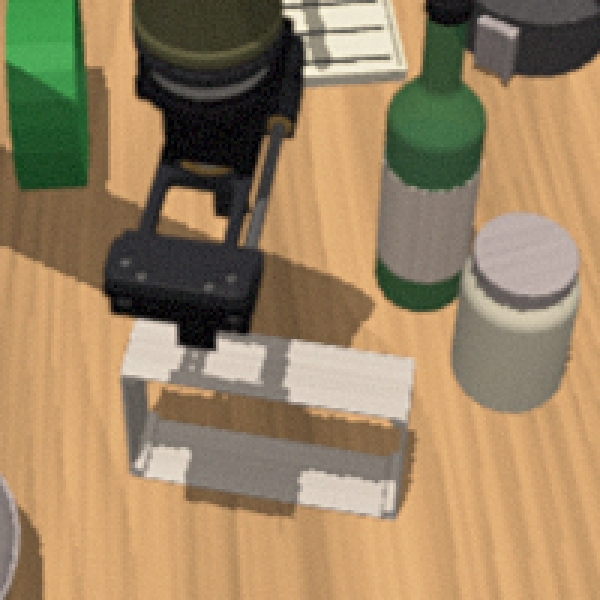

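Side view: the tool is above and left of the oblong's middle (finger at crop (195,335)), well clear of the bottle and canister. Descending to grip.

Request:
arm_command([
  [[2, -1, 37], [0, 0, 0], 0],
  [[2, -1, 37], [0, 0, 0], 0],
  [[0, 0, 18], [0, 0, 0], 0],
  [[0, 0, 8], [0, 0, 0], 0],
  [[0, 0, 0], [0, 0, 0], 0],
])

```text
time: 16.0
position: [0.5079, -0.3505, 0.093]
tool_rot: [-3.116, 0.381, 0.005]
ft_force: [0.1, -0.1, 0.1]
grip_width: 0.998
```

Run:
```python
from h import *
st()
i,d,P=snap('s18.png',250,310,140)
p=np.array(ctrl.get_state()['position']); dark=i.max(2)<70
k=dark&(P[...,2]>.05)&(P[...,2]<.15)&(abs(P[...,0]-p[0])<.05)&(abs(P[...,1]-p[1])<.08); q=P[k]
for z in np.arange(.05,.15,.01):
    s=q[(q[:,2]>=z)&(q[:,2]<z+.01)]
    if len(s): print(z.round(2),len(s),s.min(0).round(3),s.max(0).round(3))
```

```text
t 16.0 p [ 0.5079 -0.3505  0.093 ] yaw -13.9 z [-0.003  0.003 -1.   ] F [ 0.1 -0.1  0.1] g 0.998 q [ 0.83  0.35 -0.33  1.66  0.12  1.15 -1.34]
0.1 9 [ 0.486 -0.403  0.107] [ 0.521 -0.305  0.11 ]
0.11 54 [ 0.486 -0.404  0.11 ] [ 0.523 -0.303  0.12 ]
0.12 5 [ 0.486 -0.405  0.12 ] [ 0.506 -0.399  0.122]
```

View pics/s18.png

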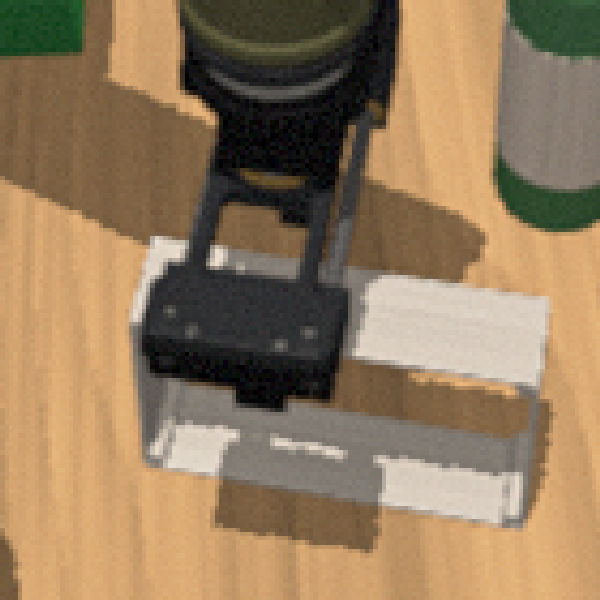

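The near fingertip is at z of about 0.106, some 11 mm below the plate's underside. Closing.

Request:
arm_command([
  [[0, 3, 0], [0, 0, 0.5], 0.3],
  [[0, 0, 0], [0, 0, 0], 1],
  [[0, 0, 0], [0, 0, 0], 1],
  [[0, 0, 0], [0, 0, 0], 1],
  [[0, 0, 0], [0, 0, 0], 1],
  [[0, 0, 0], [0, 0, 0], 1],
  [[0, 0, 0], [0, 0, 0], 1],
  [[0, 0, 0], [0, 0, 0], 1],
], force=55)

```text
time: 16.72
position: [0.5075, -0.3557, 0.0948]
tool_rot: [-3.116, 0.399, -0.0]
ft_force: [-0.7, 0.4, 0.2]
grip_width: 0.492
```

Request:
arm_command([
  [[0, 0, 0], [0, 0, 0], 1],
  [[0, 0, 0], [0, 0, 0], 1],
])

```text
time: 16.88
position: [0.5075, -0.3557, 0.0949]
tool_rot: [-3.116, 0.399, -0.0]
ft_force: [-0.7, 1.3, 1.2]
grip_width: 0.495
```

Request:
arm_command([
  [[0, 0, -8], [0, 0, 0], 1],
  [[0, 0, -20], [0, 0, 0], 1],
  [[0, 0, -25], [0, 0, 0], 1],
  [[0, 0, -25], [0, 0, 0], 1],
  [[0, 0, -25], [0, 0, 0], 1],
  [[0, 0, -5], [0, 0, 0], 1],
  [[0, 0, 0], [0, 0, 0], 1],
])

```text
time: 17.47
position: [0.5083, -0.3565, 0.2044]
tool_rot: [3.114, -0.399, 0.005]
ft_force: [1.5, 0.6, -4.4]
grip_width: 0.495
```

Run:
```python
from h import *
st()
i,d,P=snap('s19.png',230,240,200)
b=models.silhouettes('side','bottle')
q=P[b[0]['pixels']]; q=q[(q[:,2]<.2)&(q[:,2]>.03)]; print(b[0]['conf'],np.percentile(q,[3,97],axis=0).round(3))
e=plan(.497,-.15,.208,1.5)
e=plan(.5575,-.11,.208,1.5,start=e)
```

```text
t 17.47 p [ 0.5083 -0.3565  0.2044] yaw -14.6 z [ 0.003 -0.002 -1.   ] F [ 1.5  0.6 -4.4] g 0.495 q [ 0.84  0.28 -0.33  1.53  0.09  1.35 -1.32]
0.73 [[ 0.626 -0.245  0.046]
 [ 0.687 -0.21   0.197]]
[[-10, -33, -1], [-0.0, 0.0, -2.7]]
[[-9, -33, -1], [-0.0, 0.0, -2.7]]
[[-7, -33, -1], [-0.0, 0.0, -2.7]]
[[-5, -34, -2], [-0.0, 0.0, -2.7]]
[[-4, -34, -1], [-0.0, 0.0, -2.7]]
[[-2, -35, -1], [-0.0, 0.0, -2.7]]
end [ 0.4972 -0.1495  0.2082] [-3.14  -0.044  0.004]
[[31, -19, 0], [-0.0, 0.1, 0.1]]
[[30, -19, 0], [-0.0, 0.1, 0.1]]
end [ 0.5571 -0.1099  0.2081] [-3.14e+00 -3.90e-02 -1.00e-03]
```

View pics/s19.png

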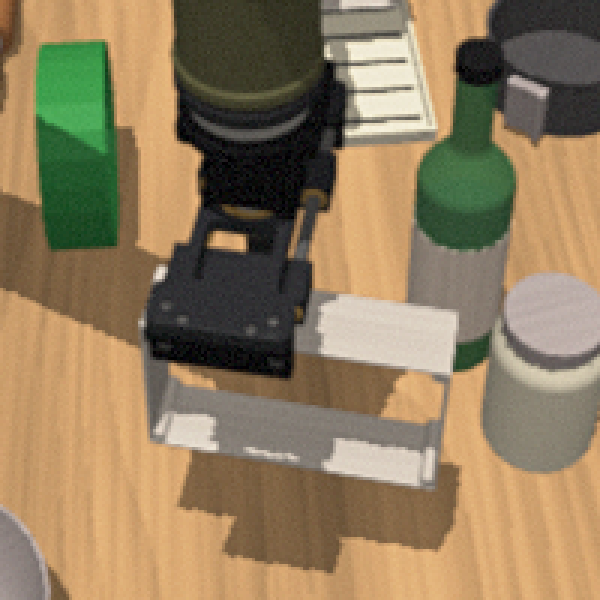

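The oblong is held, tilted slightly. The bottle's left edge is at x of about 0.622 and the green ring's right edge at 0.41, so I'll carry the frame higher, above the green ring and well left of the bottle.

Run:
```python
from h import *
e=plan(.465,-.32,.268,-11,n=3)
e=plan(.465,-.105,.268,1.5,start=e,n=7)
e=plan(.5575,-.1,.268,1.5,start=e,n=3)
e=plan(.5575,-.1,.208,1.5,start=e,n=3)
```

```text
[[-16, -8, -22], [-0.0, 0.1, -1.2]]
[[-17, -8, -23], [-0.0, 0.1, -1.2]]
[[-16, -9, -22], [-0.0, 0.1, -1.2]]
end [ 0.4645 -0.3198  0.2679] [-3.127  0.301 -0.004]
[[-6, -30, 0], [-0.0, -0.0, -1.8]]
[[-5, -30, 0], [-0.0, -0.0, -1.8]]
[[-3, -31, 0], [-0.0, -0.0, -1.8]]
[[-3, -30, 0], [-0.0, -0.0, -1.8]]
[[-2, -31, 0], [-0.0, -0.0, -1.8]]
[[-1, -31, 0], [-0.0, -0.0, -1.8]]
[[0, -30, 0], [-0.0, -0.0, -1.8]]
end [ 0.4654 -0.1054  0.268 ] [-3.141 -0.044 -0.004]
[[31, -1, 0], [-0.0, -0.0, 0.0]]
[[30, -1, 0], [-0.0, -0.0, 0.0]]
[[31, -1, 0], [-0.0, -0.0, 0.0]]
end [ 0.5573 -0.0998  0.2682] [-3.141 -0.044 -0.004]
[[0, 0, 20], [-0.0, -0.0, 0.0]]
[[0, 0, 20], [-0.0, -0.0, 0.0]]
[[0, 0, 20], [-0.0, -0.0, 0.0]]
end [ 0.5574 -0.0998  0.2082] [-3.141 -0.044 -0.004]
```

Request:
arm_command([
  [[-16, -8, -22], [0, 0, -1.2], 1],
  [[-17, -8, -23], [0, 0, -1.2], 1],
  [[-16, -9, -22], [0, 0, -1.2], 1],
  [[-6, -30, 0], [0, 0, -1.8], 1],
  [[-5, -30, 0], [0, 0, -1.8], 1],
  [[-3, -31, 0], [0, 0, -1.8], 1],
  [[-3, -30, 0], [0, 0, -1.8], 1],
  [[-2, -31, 0], [0, 0, -1.8], 1],
])

```text
time: 18.23
position: [0.4647, -0.1653, 0.2672]
tool_rot: [-3.14, 0.053, 0.006]
ft_force: [1.2, 0.3, -4.5]
grip_width: 0.495
```

Request:
arm_command([
  [[-1, -31, 0], [0, 0, -1.8], 1],
  [[0, -30, 0], [0, 0, -1.8], 1],
  [[0, 0, 0], [0, 0, 0], 1],
  [[31, -1, 0], [0, 0, 0], 1],
  [[30, -1, 0], [0, 0, 0], 1],
  [[31, -1, 0], [0, 0, 0], 1],
  [[0, 0, 0], [0, 0, 0], 1],
])

```text
time: 18.82
position: [0.5617, -0.0993, 0.2654]
tool_rot: [-3.136, -0.047, 0.003]
ft_force: [0.5, 0.2, -4.8]
grip_width: 0.498
```

```bash
cat >> h.py <<'E'
def prof(i,P,y0,y1,x0=.46,x1=.7,z0=.03,z1=.32):
    q=P[(P[...,1]>y0)&(P[...,1]<y1)&(P[...,0]>x0)&(P[...,0]<x1)&(P[...,2]>z0)&(P[...,2]<z1)&(i.min(2)>90)]
    print('x',np.percentile(q[:,0],[.5,99.5]).round(3))
    for x in np.arange(x0,x1,.02):
        s=q[(q[:,0]>=x)&(q[:,0]<x+.01)]
        if len(s)>4: print(x.round(2),len(s),'z',s[:,2].min().round(3),np.percentile(s[:,2],98).round(3),'y',np.percentile(s[:,1],[2,98]).round(3))
E
python3 - <<'E'
from h import *
st()
i,d,P=snap('s20.png',250,130,200)
y=ctrl.get_state()['position'][1]; prof(i,P,y-.04,y+.04,z0=.1)
E
```

```text
t 18.82 p [ 0.5617 -0.0993  0.2654] yaw 1.7 z [-0.002  0.005 -1.   ] F [ 0.5  0.2 -4.8] g 0.498 q [ 0.63  0.17 -0.57  1.55  0.09  1.45 -1.48]
x [0.498 0.678]
0.5 172 z 0.17 0.292 y [-0.125 -0.079]
0.52 142 z 0.17 0.292 y [-0.123 -0.078]
0.54 82 z 0.17 0.292 y [-0.123 -0.077]
0.56 68 z 0.17 0.177 y [-0.121 -0.078]
0.58 82 z 0.17 0.292 y [-0.121 -0.075]
0.6 82 z 0.17 0.292 y [-0.12  -0.076]
0.62 136 z 0.17 0.293 y [-0.12  -0.075]
0.64 137 z 0.172 0.293 y [-0.119 -0.074]
0.66 123 z 0.172 0.294 y [-0.119 -0.072]
```

View pics/s20.png

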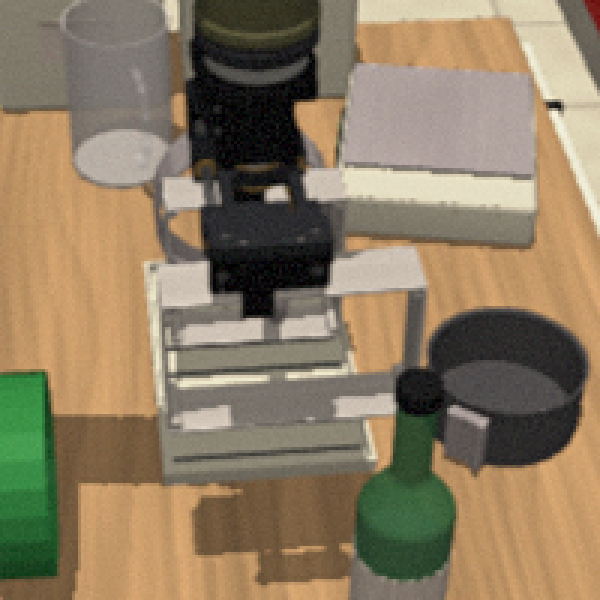

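The oblong is level, at x 0.498–0.678 with its top at 0.292. I'll lower 62 mm, shift 3 mm in -x and slide it on.

Request:
arm_command([
  [[-3, 0, 20], [0, 0, 0.2], 1],
  [[0, 0, 22], [0, 0, 0], 1],
  [[0, 0, 20], [0, 0, 0], 1],
  [[0, 0, 0], [0, 0, 0], 1],
  [[0, -20, 0], [0, 0, 0], 1],
  [[0, -25, 0], [0, 0, 0], 1],
  [[0, -25, 0], [0, 0, 0], 1],
  [[0, 0, 0], [0, 0, 0], 1],
])

```text
time: 19.53
position: [0.5527, -0.0229, 0.2085]
tool_rot: [-3.137, -0.051, 0.0]
ft_force: [-0.0, 2.1, -3.4]
grip_width: 0.49
```

Run:
```python
from h import *
st()
i,d,P=snap('s21.png',250,130,160)
y=ctrl.get_state()['position'][1]; prof(i,P,y-.035,y+.04,z0=.06,z1=.26)
```

```text
t 19.53 p [ 0.5527 -0.0229  0.2085] yaw 1.9 z [-0.     0.004 -1.   ] F [-0.   2.1 -3.4] g 0.49 q [ 0.56  0.16 -0.62  1.68  0.09  1.34 -1.61]
x [0.487 0.668]
0.48 63 z 0.12 0.237 y [-0.049 -0.008]
0.5 122 z 0.114 0.237 y [-0.047 -0.002]
0.52 76 z 0.113 0.236 y [-0.046 -0.001]
0.54 57 z 0.114 0.121 y [-0.044 -0.   ]
0.56 64 z 0.112 0.234 y [-0.044  0.003]
0.58 84 z 0.111 0.233 y [-0.044 -0.001]
0.6 97 z 0.111 0.234 y [-0.044  0.002]
0.62 122 z 0.111 0.233 y [-0.042  0.002]
0.64 110 z 0.111 0.233 y [-0.041  0.001]
0.66 128 z 0.11 0.231 y [-0.042  0.002]
```

View pics/s21.png

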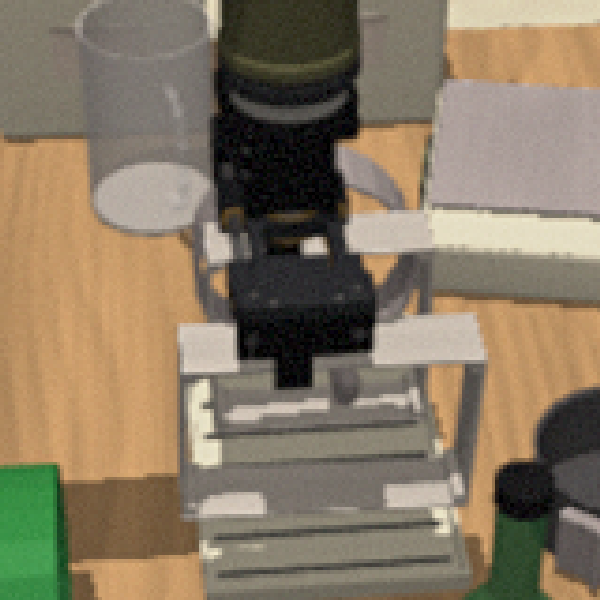

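The bar tip is inside the loop (crop (345,385)), just right of the finger. I'll continue to y of about 0.049 with a small +x correction.

Request:
arm_command([
  [[3, -24, 0], [0, 0, 0], 1],
  [[2, -24, 0], [0, 0, 0], 1],
  [[2, -22, 0], [0, 0, 0], 1],
  [[0, 0, 0], [0, 0, 0], 1],
  [[0, 0, 0], [0, 0, 0], 1],
])

```text
time: 20.0
position: [0.5585, 0.0406, 0.2081]
tool_rot: [3.141, 0.043, -0.0]
ft_force: [-0.9, -0.3, -4.8]
grip_width: 0.495
```

Run:
```python
from h import *
st()
i,d,P=snap('s22.png',250,120,160)
y=ctrl.get_state()['position'][1]; prof(i,P,y-.035,y+.04,z0=.06,z1=.26)
```

```text
t 20.0 p [0.5585 0.0406 0.2081] yaw 1.6 z [-0.    -0.001 -1.   ] F [-0.9 -0.3 -4.8] g 0.495 q [ 0.47  0.18 -0.66  1.66  0.11  1.34 -1.75]
x [0.493 0.674]
0.5 107 z 0.115 0.237 y [0.016 0.061]
0.52 100 z 0.114 0.237 y [0.018 0.061]
0.54 65 z 0.114 0.235 y [0.018 0.062]
0.56 48 z 0.112 0.127 y [0.016 0.061]
0.58 105 z 0.112 0.233 y [0.006 0.063]
0.6 72 z 0.11 0.234 y [0.02  0.062]
0.62 101 z 0.11 0.234 y [0.02  0.065]
0.64 105 z 0.109 0.232 y [0.02  0.066]
0.66 116 z 0.11 0.232 y [0.022 0.067]
```

View pics/s22.png

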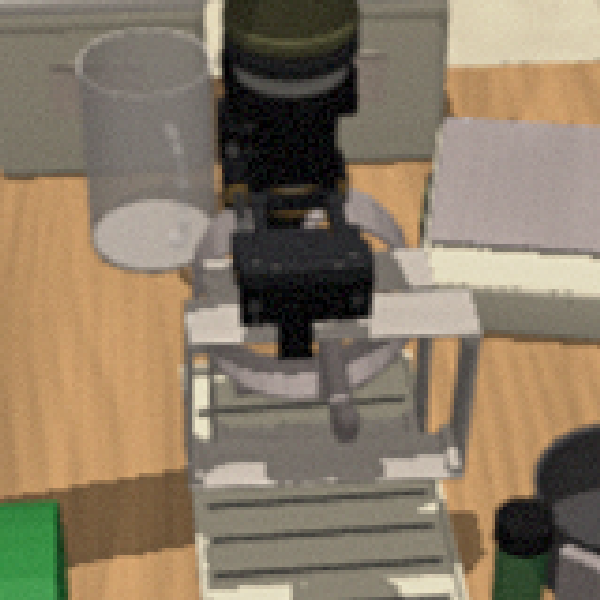

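Request:
arm_command([
  [[-2, 0, 0], [0, 0, 0], 1],
  [[0, 0, 12], [0, 0, 0], 1],
  [[0, 0, 10], [0, 0, 0], 1],
  [[0, 0, 6], [0, 0, 0], 1],
  [[0, 0, 2], [0, 0, 0], 1],
  [[0, 0, 0], [0, 0, 0], 1],
])

```text
time: 20.55
position: [0.5562, 0.0392, 0.1766]
tool_rot: [3.141, 0.038, -0.003]
ft_force: [-0.3, -0.4, -2.5]
grip_width: 0.494
```

Run:
```python
from h import *
st()
i,d,P=snap('s23.png',250,120,160)
y=ctrl.get_state()['position'][1]; prof(i,P,y-.035,y+.04,z0=.04,z1=.26)
```

```text
t 20.55 p [0.5562 0.0392 0.1766] yaw 1.4 z [-0.002 -0.    -1.   ] F [-0.3 -0.4 -2.5] g 0.494 q [ 0.47  0.2  -0.66  1.71  0.13  1.28 -1.76]
x [0.491 0.671]
0.5 107 z 0.084 0.206 y [0.013 0.06 ]
0.52 81 z 0.082 0.205 y [0.015 0.062]
0.54 59 z 0.079 0.203 y [0.016 0.06 ]
0.56 53 z 0.08 0.202 y [0.009 0.06 ]
0.58 74 z 0.081 0.203 y [0.011 0.062]
0.6 74 z 0.08 0.203 y [0.017 0.06 ]
0.62 102 z 0.078 0.202 y [0.019 0.063]
0.64 109 z 0.078 0.201 y [0.02  0.067]
0.66 125 z 0.079 0.201 y [0.018 0.062]
```

Top at 0.203 is about 1 mm from resting on the bar. I'll lower the rest and release partly.

Request:
arm_command([
  [[0, 0, 2], [0, 0, 0], 1],
  [[0, 0, 1], [0, 0, 0], 1],
  [[0, 0, 0], [0, 0, 0], 0.4],
  [[0, 0, 0], [0, 0, 0], 0.34],
  [[0, 0, 0], [0, 0, 0], 0.34],
  [[0, 0, 0], [0, 0, 0], 0.34],
])

```text
time: 21.1
position: [0.5575, 0.04, 0.1753]
tool_rot: [-3.141, -0.039, -0.003]
ft_force: [0.3, 1.0, 0.5]
grip_width: 0.643
```

Run:
```python
from h import *
st()
i,d,P=snap('s24.png',250,120,160)
y=ctrl.get_state()['position'][1]; prof(i,P,y-.035,y+.04,z0=.04,z1=.26)
```

```text
t 21.1 p [0.5575 0.04   0.1753] yaw 1.4 z [ 0.002  0.    -1.   ] F [0.3 1.  0.5] g 0.643 q [ 0.47  0.2  -0.66  1.71  0.13  1.28 -1.76]
x [0.495 0.676]
0.5 113 z 0.078 0.199 y [0.015 0.057]
0.52 87 z 0.076 0.199 y [0.017 0.06 ]
0.54 64 z 0.077 0.199 y [0.017 0.059]
0.56 52 z 0.079 0.087 y [0.016 0.06 ]
0.58 73 z 0.079 0.202 y [0.009 0.061]
0.6 68 z 0.08 0.204 y [0.016 0.064]
0.62 103 z 0.081 0.205 y [0.019 0.064]
0.64 103 z 0.082 0.206 y [0.019 0.063]
0.66 113 z 0.083 0.208 y [0.019 0.064]
```

View pics/s24.png

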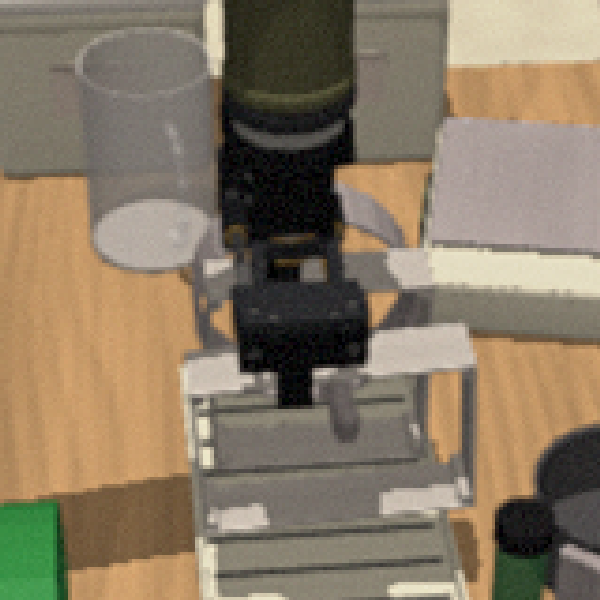

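The oblong is released and rests on the bar, rocking slightly (about 3°). Withdraw straight up, then check everything.

Request:
arm_command([
  [[0, 0, -6], [0, 0, 0], 0.34],
  [[0, 0, -10], [0, 0, 0], 0.34],
  [[0, 0, -20], [0, 0, 0], 0.34],
  [[0, 0, -30], [0, 0, 0], 0.34],
  [[0, 0, -30], [0, 0, 0], 0.34],
  [[-20, 20, -10], [0, 0, 0], 0.34],
])

```text
time: 21.65
position: [0.5409, 0.0242, 0.2861]
tool_rot: [-3.137, -0.05, -0.014]
ft_force: [0.2, -0.1, 0.4]
grip_width: 0.661
```

Request:
arm_command([
  [[-30, 20, 0], [0, 0, 0], 0.34],
  [[-30, 25, 0], [0, 0, 0], 0.34],
  [[-20, 30, 0], [0, 0, 0], 0.34],
  [[0, 35, 0], [0, 0, 0], 0.34],
  [[0, 35, 0], [0, 0, 0], 0.34],
  [[0, 35, 0], [0, 0, 0], 0.34],
  [[0, 30, 0], [0, 0, 0], 0.34],
  [[0, 0, 0], [0, 0, 0], 0.34],
])

```text
time: 22.32
position: [0.4612, -0.2003, 0.2813]
tool_rot: [3.138, 0.023, 0.0]
ft_force: [-0.1, -0.1, -0.7]
grip_width: 0.667
```

Run:
```python
from h import *
st()
i,d,P=snap('s25.png',250,120,160)
print('oblong');prof(i,P,-.01,.085,z0=.04,z1=.26)
print('square');prof(i,P,.09,.175,z0=.04,z1=.26)
i,d,P=snap('t25.png',180,140,240,'top')
for nm,a,b in(('ob',-.02,.085),('sq',.085,.175),('ring',.175,.25)):
    m=(P[...,1]>a)&(P[...,1]<b)&(abs(P[...,0]-.583)>.02)&(abs(P[...,0]-.583)<.1)&(P[...,2]>.185)&(P[...,2]<.215)
    q=P[m]; print(nm,len(q),cv2.minAreaRect((q[:,:2]*1000).astype(np.float32)),np.percentile(q[:,1],[2,98]).round(3))
```

```text
t 22.32 p [ 0.4612 -0.2003  0.2813] yaw 0.8 z [ 0.    -0.003 -1.   ] F [-0.1 -0.1 -0.7] g 0.667 q [ 0.76 -0.01 -0.4   1.68  0.    1.47 -1.2 ]
oblong
x [0.498 0.678]
0.5 85 z 0.077 0.198 y [0.013 0.059]
0.52 103 z 0.073 0.2 y [0.017 0.061]
0.54 107 z 0.075 0.201 y [0.017 0.059]
0.56 105 z 0.077 0.201 y [0.017 0.062]
0.58 158 z 0.078 0.203 y [-0.005  0.081]
0.6 106 z 0.08 0.204 y [0.018 0.062]
0.62 105 z 0.08 0.206 y [0.018 0.063]
0.64 102 z 0.084 0.207 y [0.019 0.063]
0.66 114 z 0.086 0.208 y [0.02  0.064]
square
x [0.509 0.658]
0.5 29 z 0.053 0.201 y [0.112 0.149]
0.52 86 z 0.05 0.202 y [0.106 0.151]
0.54 91 z 0.048 0.203 y [0.108 0.155]
0.56 88 z 0.05 0.203 y [0.109 0.152]
0.58 122 z 0.049 0.203 y [0.095 0.171]
0.6 66 z 0.051 0.203 y [0.109 0.153]
0.62 90 z 0.048 0.203 y [0.11  0.157]
0.64 94 z 0.05 0.204 y [0.11  0.154]
ob 1088 ((583.09130859375, 38.768104553222656), (178.52035522460938, 44.87819290161133), 1.4754812717437744) [0.017 0.061]
sq 863 ((583.7017211914062, 130.11776733398438), (150.4259796142578, 44.5898551940918), 1.2276097536087036) [0.107 0.153]
ring 524 ((580.3886108398438, 218.28733825683594), (105.44933319091797, 50.27806091308594), 1.59891676902771) [0.194 0.242]
```

View pics/s25.png

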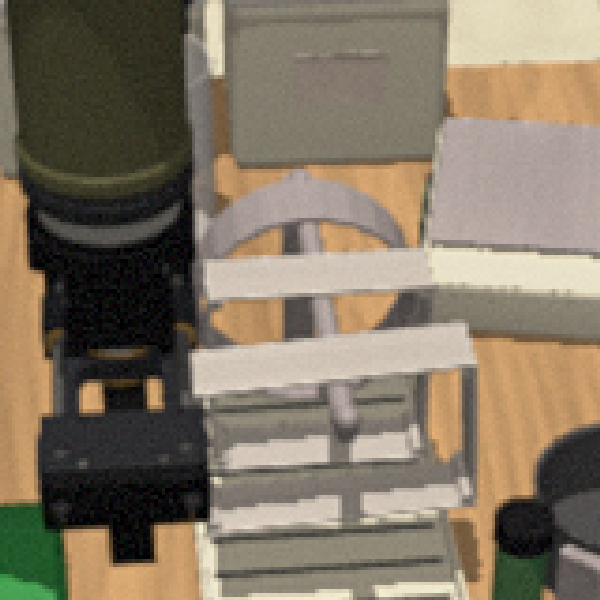

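View pics/t25.png

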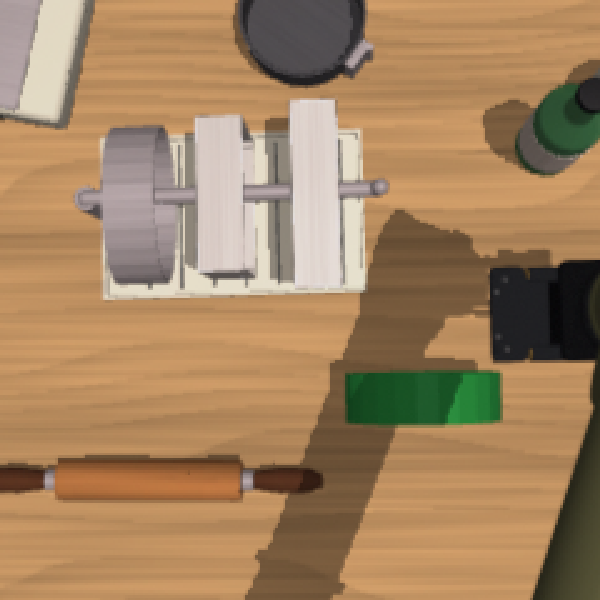

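All three hang on the bar with gaps of about 40 mm and 46 mm, and the bystanders stand where they were. I'll wait a second, check nothing is moving, and hand in.

Request:
arm_command([
  [[0, 0, 0], [0, 0, 0], 0.34],
  [[0, 0, 0], [0, 0, 0], 0.34],
  [[0, 0, 0], [0, 0, 0], 0.34],
  [[0, 0, 0], [0, 0, 0], 0.34],
  [[0, 0, 0], [0, 0, 0], 0.34],
  [[0, 0, 0], [0, 0, 0], 0.34],
  [[0, 0, 0], [0, 0, 0], 0.34],
  [[0, 0, 0], [0, 0, 0], 0.34],
])

```text
time: 23.08
position: [0.4625, -0.1926, 0.2807]
tool_rot: [3.141, 0.039, -0.0]
ft_force: [-0.4, -0.3, 0.7]
grip_width: 0.662
```

Run:
```python
from h import *
A=[]
for k in range(4):
    i,d=optics.get_image('side'); A.append(i.astype(int)); P=cloud('side',d)
    q=P[(P[...,1]>.01)&(P[...,1]<.07)&(P[...,2]>.19)&(P[...,2]<.22)]
    l=q[(q[:,0]<.53)&(q[:,0]>.5)];r=q[(q[:,0]>.64)&(q[:,0]<.67)]
    print(l[:,2].mean().round(4),r[:,2].mean().round(4),q[:,0].min().round(3),q[:,0].max().round(3))
print([np.abs(A[k]-A[0])[150:270,300:380].mean().round(2) for k in range(1,4)])
st(); print(ctrl.close_job())
```

```text
0.1964 0.205 0.499 0.674
0.1964 0.2047 0.499 0.674
0.1962 0.2046 0.499 0.674
0.1963 0.205 0.499 0.674
[np.float64(2.62), np.float64(2.62), np.float64(2.62)]
t 23.28 p [ 0.4625 -0.1927  0.2807] yaw 1.4 z [-0. -0. -1.] F [ 0.4 -0.3  0.2] g 0.661 q [ 0.76 -0.01 -0.41  1.68 -0.    1.47 -1.2 ]
the job is handed in; nothing more can be done
None
```

The ring is back against the post and both frames hang on the bar in front of it. I handed the job in at 23.3 s; no verdict is reported.

What the last pictures showed, with positions measured from the post's axis:

| Item | Position along the bar | Gap to the one behind |
|---|---|---|
| Ring | about 41 mm out | – |
| Square frame | about 129 mm out | about 41 mm |
| Oblong frame | about 220 mm out | about 46 mm |

- **Hanging:** Both frames are square to the bar within about 0.5° and centred under it within about 4 mm. The oblong hangs about 3.5° off level, well inside the limits.
- **At rest:** Four pictures over 0.2 s showed no movement.
- **Bystanders:** By eye, those in view had not moved. I did not measure them, and the canister and bowl are not in my last crops.

What failed or disagreed:

- **First push missed:** The fingers passed over the ring without touching it. The fingertips stood about 8 to 16 mm above the reported TCP, not 14 mm below it as the interface text says. I worked from the camera heights after that.
- **Camera detail:** The networks reported the green ring as a second "ring"; I ignored it after checking the picture.

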